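Put the bench tools back into the cutout tray and onto the chisel rest

TASK

Tidy the bench tools away. Move the wood offcut from the foam tool tray to lie flat on the bench, put each red screwdriver and the red pliers that are out into its own matching cutout in the tray, the right way round and pressed fully home, and lay each chisel level in a slot of the raised wooden rest, handle in the wide notch and blade in the narrow one. Not every tool is out every time; leave the cork sanding block where it is.

Things in the scene. Friction and masses are not known exactly. Their poses are not given: they have to be found in the camera images.
- tool_tray: fixed black foam tool tray, orange pocket floors, in the top of a grey drawer chest, 252 (x) x 212 (y) x 71 mm high; origin: centre of the underside; z up. Three cutouts along its y, each its tool's outline with 2 to 3 mm to spare. Each has a finger notch across it at the seat point, 40 mm along y, reaching 44 mm each side of the centre line, floor 22 mm below the foam's top.
- seat_c (a point): point where the long driver's grip point lies when home: tray (-72, 36, 64) mm; axes as the tray; driver's y along tray +y. Pocket floor 52 mm above the bench, handle ends 5 mm proud of the foam. Two sprung yellow nubs at tray y = 61 to 69 mm (25 to 33 mm nearer the handle end) snap over the handle: pushing past them takes 6 to 10 N; unpressed, the handle stays about 9 mm high.
- seat_d (a point): point where the short driver's grip point lies when home: tray (-2, -26, 65.5) mm; axes as the tray; the driver's y along the tray's -y (the other way round). Pocket floor 56 mm above the bench, handle ends 4 mm proud of the foam; 1 mm ribs beside the cutout. Like nubs at tray y = -48 to -54 mm (22 to 28 mm nearer the handle end), the same push.
- seat_p (a point): point where the pliers' grip point lies when home: tray (70, -36, 66.5) mm; axes as the tray; the pliers' y along tray +y (jaws at -y, grips at +y, a foam island between the grips). Pocket floor 60 mm above the bench; the pliers end 2 mm proud of the foam. No nubs: they drop in.
- chisel_rest: fixed wooden chisel rest: foot 150 x 165 x 46 mm, two notched rails along its x, 16 mm thick, tops 76 mm high, at its y = +75 mm (handle notches 34 mm wide, floor 56 mm above the bench) and y = -50 mm (blade notches 24 mm wide, floor 60.5 mm). Notches at x = -37 and +37 mm make two slots; open between the rails. Origin: on the bench, z up.
- slot_0 (a point): where a chisel's grip point lies when it rests in the slot at the rest's x = -37 mm: rest (-37, 30, 68) mm; the chisel's own y along the rest's +y. Any chisel in either slot.
- slot_1 (a point): the same for the slot at x = +37 mm.
- driver_c: long red screwdriver, 175 mm long along its y, handle (25 mm thick, y = 2 to 88 mm) at +y, 7 mm shank to y = -88 mm; origin at mid-length on its underside; it may roll about its y. 0.12 kg. None if absent.
- driver_c_grip (a point): grip point of the long red driver: on its axis, 36 mm from mid-length towards the handle end, 12 mm above what it lies on; handle 25 mm thick here; axes as the driver's (y towards the handle end). This point is None while the fingers hold it or if the tool is absent in this run.
- driver_d: short red screwdriver, 130 mm long along its y, handle (20 mm thick, y = -5 to 65 mm) at +y, shank to y = -65 mm; origin at mid-length on its underside; it may roll. 0.12 kg. None if absent.
- driver_d_grip (a point): grip point of the short red driver: on its axis, 26 mm from mid-length towards the handle end, 9.5 mm above what it lies on; 20 mm thick here. This point is None while the fingers hold it or if the tool is absent in this run.
- pliers_a: red-handled pliers lying flat, 168 mm along y, 72 mm across the two grips (+y end), 13 mm thick, jaws at -y; origin at mid-length on the underside. 0.2 kg. None if absent.
- pliers_a_grip (a point): grip point of the pliers: on the centre line of the jaws just ahead of the joint, 36 mm from mid-length towards the jaw tips, at mid-thickness (6.5 mm up); 23 mm wide here; axes as the pliers' (y towards the grips). This point is None while the fingers hold it or if the tool is absent in this run.
- chisel_a: chisel with dark brown handle, 230 mm along y, handle (25 mm thick, y = 5 to 115 mm) at +y, 18 mm wide blade to y = -115 mm; origin at mid-length on its underside; it may roll. 0.12 kg. None if absent.
- chisel_a_grip (a point): grip point of the dark-handled chisel: on its axis, 30 mm from mid-length towards the handle end, 12 mm above what it lies on; 25 mm thick here; axes as the chisel's. This point is None while the fingers hold it or if the tool is absent in this run.
- chisel_b: chisel with pale wood handle, 200 mm along y, handle (25 mm thick, y = 0 to 100 mm) at +y, 18 mm wide blade to y = -100 mm; origin at mid-length on its underside; it may roll. 0.12 kg. None if absent.
- chisel_b_grip (a point): grip point of the pale-handled chisel: on its axis, 30 mm from mid-length towards the handle end, 12 mm above what it lies on; 25 mm thick here; axes as the chisel's. This point is None while the fingers hold it or if the tool is absent in this run.
- scrap: wood offcut, 38 (x) x 115 (y) x 19 mm, at the start lying across the middle of the tool tray on top of the foam; origin: centre of its underside.
- sanding_block: cork sanding block, 60 x 97 x 28 mm, a bystander; origin: centre of its underside.
Mind the look-alikes: they are no part of the job. What is shaped like the driver_d but purple is not meant.

How it is judged:
At the end, for the whole second after the job is handed in: Offcut flat on the bench (underside under 4 mm, tilt under 0.1); drivers and pliers: grip point within 7 mm sideways and 4 mm in height of the seat, axis within 0.08 rad of the tray; chisels: within 20 mm and 6 mm of a slot point, 0.12 rad of the rest; all at rest (height (world z) of scrap below 0.004 m and angle between scrap's own z axis and vertical below 0.1 rad and linear speed of each of scrap, driver_c, driver_d, pliers_a, chisel_a, chisel_b below 0.02 m/s and horizontal distance between driver_c_grip and seat_c below 0.007 m and z of driver_c_grip in the frame of seat_c between -0.004 and 0.004 m and angle between the y axis of each of driver_c, driver_d, pliers_a and the y axis of tool_tray, either way round below 0.08 rad and horizontal distance between driver_d_grip and seat_d below 0.007 m and z of driver_d_grip in the frame of seat_d between -0.004 and 0.004 m and horizontal distance between pliers_a_grip and seat_p below 0.007 m and z of pliers_a_grip in the frame of seat_p between -0.004 and 0.004 m and ((horizontal distance between chisel_a_grip and slot_0 below 0.02 m and z of chisel_a_grip in the frame of slot_0 between -0.006 and 0.006 m) or (horizontal distance between chisel_a_grip and slot_1 below 0.02 m and z of chisel_a_grip in the frame of slot_1 between -0.006 and 0.006 m)) and angle between the y axis of each of chisel_a, chisel_b and the y axis of chisel_rest, either way round below 0.12 rad and ((horizontal distance between chisel_b_grip and slot_0 below 0.02 m and z of chisel_b_grip in the frame of slot_0 between -0.006 and 0.006 m) or (horizontal distance between chisel_b_grip and slot_1 below 0.02 m and z of chisel_b_grip in the frame of slot_1 between -0.006 and 0.006 m))); the robot touches nothing.
It fails at once if the sanding block is pushed more than 30 mm from its place (distance of sanding_block from where it was at the start of the episode above 0.03 m).
Of driver_c, driver_d, pliers_a, chisel_a, chisel_b only 4 to 5 are there at a start; the rules pass over those that are not, and their reading is None.
At some moment in a run one of driver_c, driver_d, pliers_a, chisel_a, chisel_b may be knocked a few centimetres aside while the robot is not near it.
Once in a run the grip may slacken for a moment while it holds something.
It also fails if it takes over 210 s, if anything falls off the work surface, if the arm or the gripper's body presses on something with over 40 N, if the wrist force passes 120 N, or if a joint passes its speed limit or range.

ROBOT

A 6-joint arm with a two-finger parallel gripper is mounted at the origin on a cart in front of the work surface, level with it; the furniture and walls round the work are solid. World frame = base frame: x ahead of the robot, y to its left, z up, the work surface at z = 0. Lengths are in m, angles in rad, forces in N, time in s.
With the tool pointing down it reaches from about 0.425 to 0.95 m from the base axis. Payload 3.5 kg.
Tool frame: the origin (TCP) lies at the very end of the fingers, on their centre line; the grasp point (between the pads) lies 19 mm behind it; z points along the fingers, y is the line along which they close (so a half turn about z gives the same grasp; the last joint's range is limited). The gripper opens to 85 mm and grips with 20 to 120 N. Pads are 22 mm wide; open, the fingers measure 114 mm over their backs; the gripper's body (76 mm by 85 mm) begins 54 mm behind the grasp point. The pads swing forward as they close: fully open they stand 13 mm farther back than shut.
Start: joints at [-1.49, 0.286, 1.577, -0, 1.279, -0.15], TCP at [0.154, -0.657, 0.231] pointing down, gripper open.
Joint ranges: [-2.77, 2.77], [-0.9, 2.22], [0.21, 2.48], [-1.53, 4.67], [0.24, 2.81], [-2.84, 2.84]. Speed limits (rad/s): [2.79, 2.79, 3.14, 3.14, 3.14, 3.14].

INTERFACE

Orientations are given as a unit quaternion [x, y, z, w].
In Python, from plant import get_state, read_camera, sign_off, recognise gives the robot as it stands.
- The arm moves only by the tool arm_command, never from a script. Its argument "steps" is a list of rows, each an object with "translation": the shift along the tool's x, y, z scaled (see below), a list of three; "twist": the turn, a rotation vector about the tool's x, y, z scaled (see below), a list of three; "fingers": the opening, from -1 (shut) to 1 (fully open). In form: [{"translation": [x, y, z], "twist": [rx, ry, rz], "fingers": fingers}, ...]. A call has 1 to 5 rows; each row is the pose to reach, as a shift and turn from the pose commanded when the call began, along the tool's axes at that moment; what a row does not reach only later rows make up. The controller multiplies each number of a shift by 75 cm and each number of a turn by 60 degrees. A row lasts 1/8 s, in which the tool goes at most 62.5 mm and 10.7 degrees, less where a joint would pass 70% of its speed; a pose out of reach is approached as far as the arm can. A call with a number of a shift or a turn outside -1 to 1 is refused whole. A call with a gripper value outside its range is refused whole. The fingers move at their own pace and stop on an object; "grip_force" is the grip in N (left out, the last holds). Time passes only in rows, so rows that repeat a pose let the fingers close. It gives the time, the measured TCP pose, the force, the opening and the grip force at its end, in the units of the state.
- get_state(): the state, without advancing time (a new reading comes with each control period).
- read_camera(name): name is "scene" or "top" or "wrist"; returns a dict with "pixels" (384x512x3 uint8, red, green, blue), "K" (3x3 intrinsics, pixels), "R" (3x3) and "t" (3): a world point X has camera coordinates R X + t; the wrist camera has in their place "T_tool_cam" (4x4, takes a point from camera to tool coordinates, whose origin is the TCP and whose axes are the flange's). Camera axes: x right, y down, z forward; pixel columns grow to the right and rows downward; lengths in m; the calibration is good to about 2 mm. A picture is of the moment at which its call begins: read the wrist's pose just before it. There is no depth.
- sign_off(): hands the job in; it is judged then, once.
Trained networks look in a picture, given as the dict that the camera call returned (one of the last four; its "shot" number tells which), for a name from the list of things; names that differ only in an ending like _2 or _b are one class to them, and where a whole thing is asked for, a point or a joint stands for the part that bears it (a point fixed in the world has none). Each returns a list of dicts, best first, with "conf" (0 to 1); they miss things now and then, are a little off and sometimes report something else, mostly with a low value. They report only what shows in the picture. A call takes as long as a camera call. They do not tell look-alikes from the thing itself.
- recognise(picture, query): "point" ([row, column] in pixels, amid what is visible of it).
The state is a dict: "time": time; "qpos": joint angles; "dq": joint speeds; "joint_efforts": joint torques, N m; "eef_pos": TCP position; "tcp_rot": TCP orientation; "contact_force": force on the tool from outside, world axes, zero at the start; "wrist_torque": the same for the moment, N m; "opening": opening from 0.0 (shut) to 1.0 (fully open); "finger_force": force on a finger pad.
Only numpy, scipy, OpenCV 4.12 (cv2) and the standard library are available. Lean on these libraries where they do the work, as an engineer would, in place of code of your own. Each camera call takes 0.05 s, during which the arm holds its last target. There are 200 camera calls.

## Working session

There is one attempt and no reset: what is moved stays moved. The work goes in short steps, Python scripts to look and compute and a tool call to move; the robot and the scene stay as the last step left them, time stands still between calls to the robot, and variables do not carry over. Pictures are saved under pics/ and viewed, at most 14 in all, crops included, and the job is handed in when it is done.

Besides the shell and the picture viewer there is one more tool, called after "Call:" as a command line: name --argument value ..., lists and objects as JSON in quotes. arm_command: Moves the arm, as the interface text tells. Shifts and turns lie within -1 to 1; 1 stands for 75 cm of shift or 60 degrees of turn. Its arguments: {"type":"object","properties":{"steps":{"type":"array"},"grip_force":{"type":"number"}},"required":["steps"]}

```bash
ls; mkdir -p pics; cat > h.py <<'E'
import numpy as np, cv2
from scipy.spatial.transform import Rotation as Rn
from plant import get_state, read_camera, sign_off, recognise
def save(n,im): cv2.imwrite('pics/'+n+'.png',im[:,:,::-1])
def ray(c,r,col,z):
    K,R,t=map(np.array,(c['K'],c['R'],c['t']))
    d=R.T@np.linalg.inv(K)@[col,r,1]; o=-R.T@t
    return o+d*(z-o[2])/d[2]
def proj(c,X):
    p=np.array(c['K'])@(np.array(c['R'])@np.array(X)+np.array(c['t'])); return p[:2]/p[2]
def wristcal(c,s):
    T=np.array(c['T_tool_cam']); Rt=Rn.from_quat(s['tcp_rot']).as_matrix()
    Rwc=Rt@T[:3,:3]; o=Rt@T[:3,3]+np.array(s['eef_pos'])
    c['R']=Rwc.T; c['t']=-Rwc.T@o; return c
E
python3 - <<'E'
from h import *
s=get_state(); print(s)
c=read_camera('top'); w=read_camera('scene')
save('top0',cv2.resize(c['pixels'],(800,600),interpolation=cv2.INTER_CUBIC)); save('scene0',w['pixels'])
print(c['K'],c['R'],c['t'])
for q in ['tool_tray','chisel_rest','driver_c','driver_d','pliers_a','chisel_a','scrap','sanding_block','driver_c_grip','driver_d_grip','pliers_a_grip','chisel_a_grip']:
    for d in recognise(c,q)[:4]: print(q,np.round(d['point']),round(d['conf'],2),ray(c,d['point'][0],d['point'][1],0.01).round(3))
E
```

```text
pics
{'time': 0.0, 'qpos': array([-1.48996652e+00,  2.87156885e-01,  1.57819274e+00, -1.34011324e-05,
        1.27860747e+00, -1.50004687e-01]), 'dq': array([ 0.0016306 , -0.0009661 , -0.00046376, -0.00145937, -0.00197427,
        0.00088966]), 'joint_efforts': array([-3.11686663e-04, -4.05982769e+01, -2.92626071e+01, -2.24801865e-04,
        5.90662676e-03, -1.10125765e-06]), 'eef_pos': array([ 0.15440142, -0.65641958,  0.22994452]), 'tcp_rot': array([ 9.93345903e-01,  1.15163011e-01,  3.44713785e-05, -1.18173501e-03]), 'contact_force': array([ 0.41083563,  0.0170799 , -0.87720978]), 'wrist_torque': array([ 0.00047351,  0.02202427, -0.01349496]), 'finger_force': 0.0, 'opening': 1.000453551808905}
[[364.99855108   0.         253.40004704]
 [  0.         364.99855108 191.03763568]
 [  0.           0.           1.        ]] [[ 0.01425294 -0.99989732 -0.00148247]
 [-0.98889323 -0.01387669 -0.14797845]
 [ 0.14794269  0.00357513 -0.98898947]] [0.03615613 0.62663201 0.87278507]
tool_tray [248. 140.] 0.95 [0.479 0.334 0.01 ]
tool_tray [198. 369.] 0.71 [ 0.617 -0.256  0.01 ]
chisel_rest [198
[... 552 characters left out ...]
a [239. 250.] 0.87 [0.507 0.052 0.01 ]
chisel_a [238. 132.] 0.37 [0.504 0.357 0.01 ]
scrap [240. 134.] 0.63 [0.5   0.349 0.01 ]
sanding_block [167. 274.] 0.34 [ 0.696 -0.009  0.01 ]
sanding_block [267. 266.] 0.25 [0.438 0.01  0.01 ]
driver_c_grip [187. 247.] 0.55 [0.641 0.062 0.01 ]
driver_d_grip [116. 238.] 0.49 [0.836 0.09  0.01 ]
driver_d_grip [210. 255.] 0.47 [0.58  0.039 0.01 ]
driver_d_grip [236. 246.] 0.27 [0.515 0.064 0.01 ]
pliers_a_grip [270. 269.] 0.93 [0.429 0.003 0.01 ]
pliers_a_grip [239. 248.] 0.66 [0.506 0.058 0.01 ]
pliers_a_grip [289. 337.] 0.41 [ 0.386 -0.169  0.01 ]
chisel_a_grip [166. 272.] 0.62 [ 0.701 -0.004  0.01 ]
chisel_a_grip [195. 366.] 0.54 [ 0.624 -0.249  0.01 ]
```

View pics/top0.png

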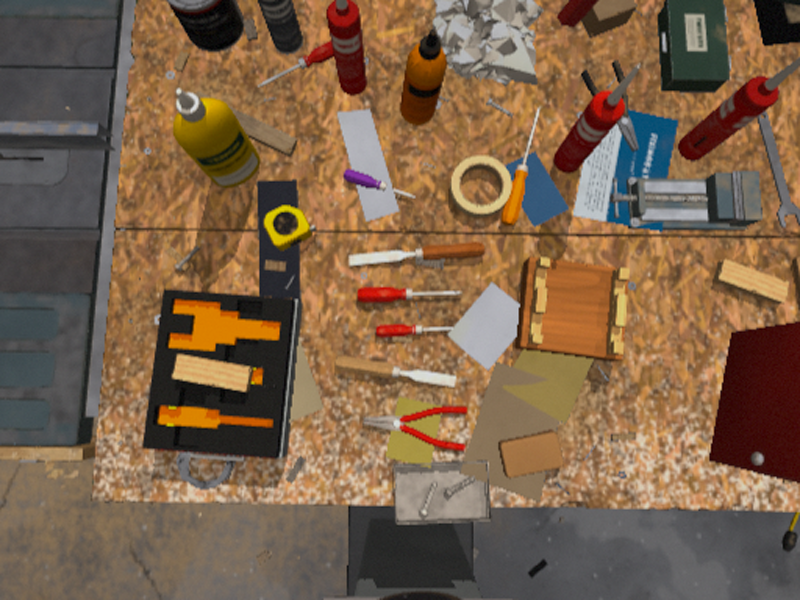

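View pics/scene0.png

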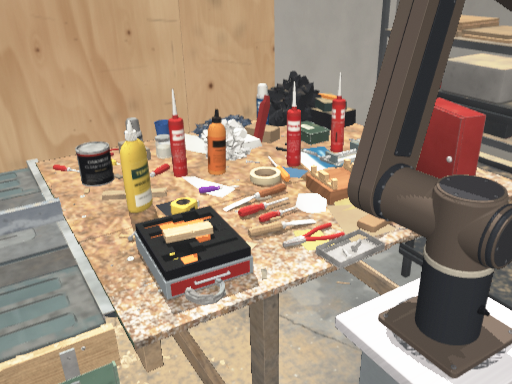

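Top picture: dark chisel (415,255, handle right), long red driver (408,294), short red driver (413,330), pale chisel (397,371), pliers (417,427), tray (222,375) with the offcut, rest (575,310) and cork block (530,453). Look-alikes are the purple driver (370,182), the orange one (520,170) and a far red one (300,63). Next I'll check the tray, the rest and the maroon cabinet in enlarged crops.

```bash
python3 - <<'E'
from h import *
c=read_camera('top'); w=read_camera('scene')
def cr(im,x0,x1,y0,y1,sz): return cv2.resize(im[y0:y1,x0:x1],sz,interpolation=cv2.INTER_CUBIC)
t=c['pixels']; s=w['pixels']
a=cr(t,85,200,180,295,(400,400)); b=cr(t,325,412,155,242,(400,400))
d=cr(s,360,512,50,126,(400,200)); e=cr(t,440,512,200,310,(400,200)); 
save('crops1',np.vstack([np.hstack([a,b]),np.hstack([d,e])]))
E
```

```text
(no output)
```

View pics/crops1.png

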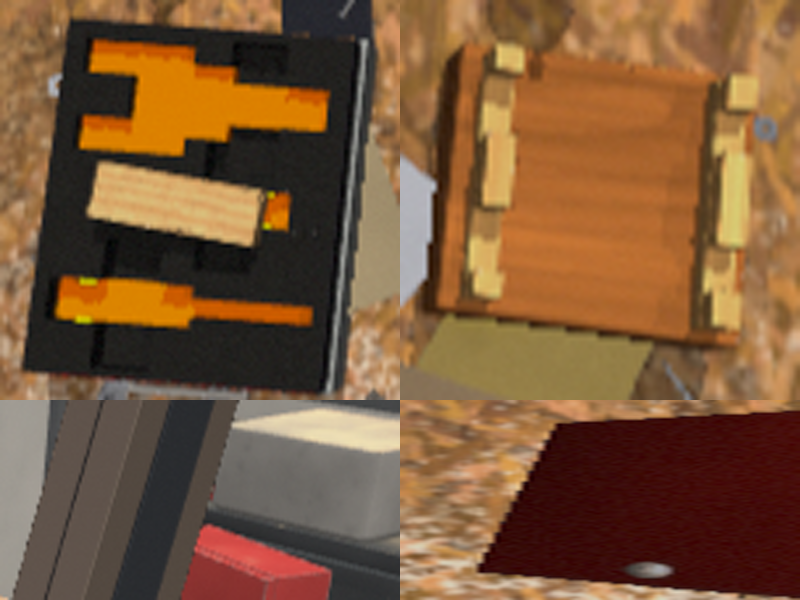

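Confirmed: the pliers pocket has its prongs at +y, the long driver's cutout is nearest, and the rest's handle rail is at its right-hand edge (world -y). I need the cabinet's extent before moving the arm.

```bash
python3 - <<'E'
from h import *
c=read_camera('top'); 
for (col,r) in [(454.8,293),(468,212),(484,294)]:
  for z in (0,.3): print(col,r,z,ray(c,r,col,z).round(3))
print('cam',-np.array(c['R']).T@np.array(c['t']))
import math
s=get_state(); print(Rn.from_quat(s['tcp_rot']).as_matrix().round(2))
w=read_camera('wrist'); print(w['K'],w['T_tool_cam'].round(3))
E
cat >> h.py <<'E'
def go(p,yaw=None,frm=None):
    """numbers for a move from the present pose to TCP p (world), tool down, tool x at world angle yaw"""
    s=get_state(); R0=Rn.from_quat(s['tcp_rot']); p0=np.array(s['eef_pos'])
    if frm is not None: p0=np.array(frm[0]); R0=down(frm[1])
    x=R0.as_matrix()[:,0]; y0=np.arctan2(x[1],x[0])
    if yaw is None: yaw=y0
    yaw=y0+(yaw-y0+np.pi/2)%np.pi-np.pi/2 if abs(yaw-y0)>np.pi*1.01 else yaw
    tr=R0.inv().apply(np.array(p)-p0)/.75; tw=(R0.inv()*down(yaw)).as_rotvec()/np.radians(60)
    print('t',tr.round(4),'w',tw.round(4),'yaw0',round(y0,3),'rows',max(np.linalg.norm(tr)*12,np.linalg.norm(tw)*5.6).round(1))
def down(yaw):
    c,s=np.cos(yaw),np.sin(yaw); return Rn.from_matrix([[c,s,0],[s,-c,0],[0,0,-1]])
E
```

```text
454.8 293 0 [ 0.378 -0.47   0.   ]
454.8 293 0.3 [ 0.413 -0.309  0.3  ]
468 212 0 [ 0.585 -0.519  0.   ]
468 212 0.3 [ 0.555 -0.343  0.3  ]
484 294 0 [ 0.377 -0.544  0.   ]
484 294 0.3 [ 0.412 -0.36   0.3  ]
cam [0.49003465 0.04172767 0.95595688]
[[ 0.97  0.23  0.  ]
 [ 0.23 -0.97 -0.  ]
 [-0.    0.   -1.  ]]
[[294.73178862   0.         252.76133127]
 [  0.         294.73178862 184.31979943]
 [  0.           0.           1.        ]] [[-0.    -0.957 -0.29   0.074]
 [ 1.    -0.     0.001  0.   ]
 [-0.001 -0.29   0.957 -0.141]
 [ 0.     0.     0.     1.   ]]
```

Call:
arm_command --steps '[{"translation": [0.132,-0.292,-0.093],"twist": [0,0,0],"fingers": 1},{"translation": [0.132,-0.292,-0.093],"twist": [0,0,0],"fingers": 1},{"translation": [0.132,-0.292,-0.093],"twist": [0,0,0],"fingers": 1},{"translation": [0.132,-0.292,-0.093],"twist": [0,0,0],"fingers": 1},{"translation": [0.132,-0.292,-0.093],"twist": [0,0,0],"fingers": 1}]'

```text
time: 1.52
eef_pos: [0.2017, -0.4192, 0.3036]
tcp_rot: [0.993, 0.117, 0.0, 0.003]
contact_force: [-0.1, 0.0, -1.0]
opening: 1.0
finger_force: 0.0
```

Call:
arm_command --steps '[{"translation": [0.231,-0.109,0],"twist": [0,0,0.2],"fingers": 1},{"translation": [0.231,-0.109,0],"twist": [0,0,0.2],"fingers": 1},{"translation": [0.231,-0.109,0],"twist": [0,0,0.2],"fingers": 1},{"translation": [0.231,-0.109,0],"twist": [0,0,0.2],"fingers": 1}]'

```text
time: 2.02
eef_pos: [0.3528, -0.3006, 0.3007]
tcp_rot: [1.0, 0.013, -0.0, -0.0]
contact_force: [-0.1, -1.1, 0.5]
opening: 0.993
finger_force: 0.0
```

```bash
python3 - <<'E'
from h import *
print(get_state()['eef_pos'],get_state()['contact_force']); go([.53,-.1,.3],0)
E
```

```text
[ 0.35276673 -0.30057726  0.3006956 ] [-0.0649166  -1.10784123  0.54964189]
t [ 0.2431 -0.2613  0.001 ] w [-0.0004  0.      0.0246] yaw0 0.026 rows 4.3
```

Call:
arm_command --steps '[{"translation": [0.243,-0.261,0],"twist": [0,0,0.025],"fingers": 1},{"translation": [0.243,-0.261,0],"twist": [0,0,0.025],"fingers": 1},{"translation": [0.243,-0.261,0],"twist": [0,0,0.025],"fingers": 1},{"translation": [0.243,-0.261,0],"twist": [0,0,0.025],"fingers": 1},{"translation": [0.243,-0.261,0],"twist": [0,0,0.025],"fingers": 1}]'

```text
time: 2.65
eef_pos: [0.5304, -0.1012, 0.3003]
tcp_rot: [1.0, -0.001, -0.0, -0.0]
contact_force: [-0.1, -0.5, 0.2]
opening: 0.997
finger_force: 0.0
```

```bash
python3 - <<'E'
from h import *
import pickle
s=get_state(); c=wristcal(read_camera('wrist'),s); pickle.dump((c,s),open('w1.pkl','wb'))
save('w1',cv2.resize(c['pixels'],(800,600),interpolation=cv2.INTER_CUBIC))
print(s['eef_pos'],s['contact_force']); go([.49,.32,.3],0)
E
```

```text
[ 0.53036538 -0.10124386  0.30027146] [-0.10431432 -0.52761472  0.24231387]
t [-0.0555 -0.5612  0.0009] w [-0.0008  0.0005 -0.0024] yaw0 -0.003 rows 6.8
```

View pics/w1.png

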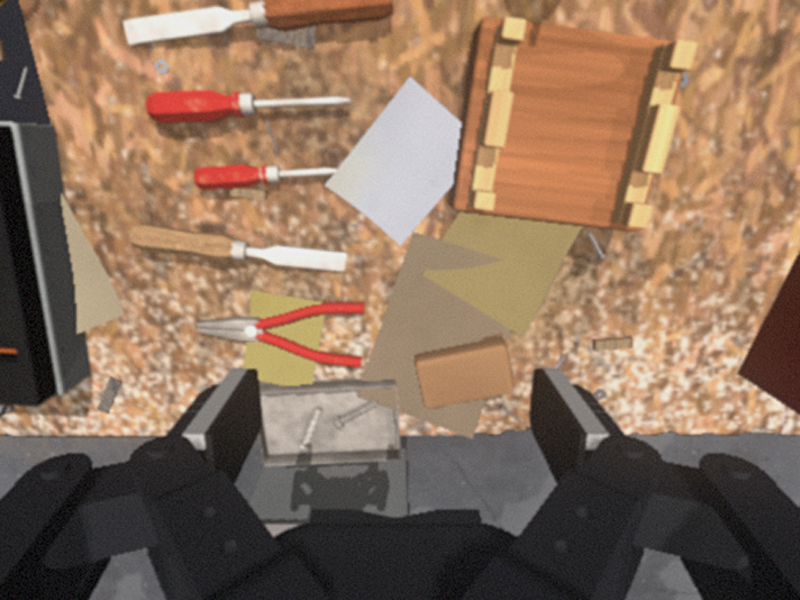

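Wrist picture: dark chisel (260,18), long red driver (240,104), short red driver (265,176), pale chisel (240,248), pliers (285,330), rest at (575,125) and cork block (465,372). Next is the tray view.

Call:
arm_command --steps '[{"translation": [-0.12,-0.56,0],"twist": [0,0,0],"fingers": 1},{"translation": [-0.12,-0.56,0],"twist": [0,0,0],"fingers": 1},{"translation": [-0.12,-0.56,0],"twist": [0,0,0],"fingers": 1},{"translation": [-0.12,-0.56,0],"twist": [0,0,0],"fingers": 1},{"translation": [-0.12,-0.56,0],"twist": [0,0,0],"fingers": 1}]'

```text
time: 3.32
eef_pos: [0.4648, 0.2031, 0.3011]
tcp_rot: [1.0, -0.004, 0.0, 0.0]
contact_force: [1.0, -0.1, 0.7]
opening: 0.998
finger_force: 0.0
```

Call:
arm_command --steps '[{"translation": [-0.022,-0.155,0],"twist": [0,0,0],"fingers": 1},{"translation": [-0.022,-0.155,0],"twist": [0,0,0],"fingers": 1},{"translation": [-0.022,-0.155,0],"twist": [0,0,0],"fingers": 1}]'

```text
time: 3.7
eef_pos: [0.4488, 0.3208, 0.3006]
tcp_rot: [1.0, -0.001, -0.0, 0.0]
contact_force: [-0.1, -0.2, -0.5]
opening: 0.998
finger_force: 0.0
```

```bash
python3 - <<'E'
from h import *
import pickle
s=get_state(); c=wristcal(read_camera('wrist'),s); pickle.dump((c,s),open('w2.pkl','wb'))
save('w2',cv2.resize(c['pixels'],(800,600),interpolation=cv2.INTER_CUBIC))
print(s['eef_pos'],s['contact_force'])
E
```

```text
[0.44879232 0.32077286 0.30055665] [-0.12458003 -0.16771032 -0.48649687]
```

View pics/w2.png

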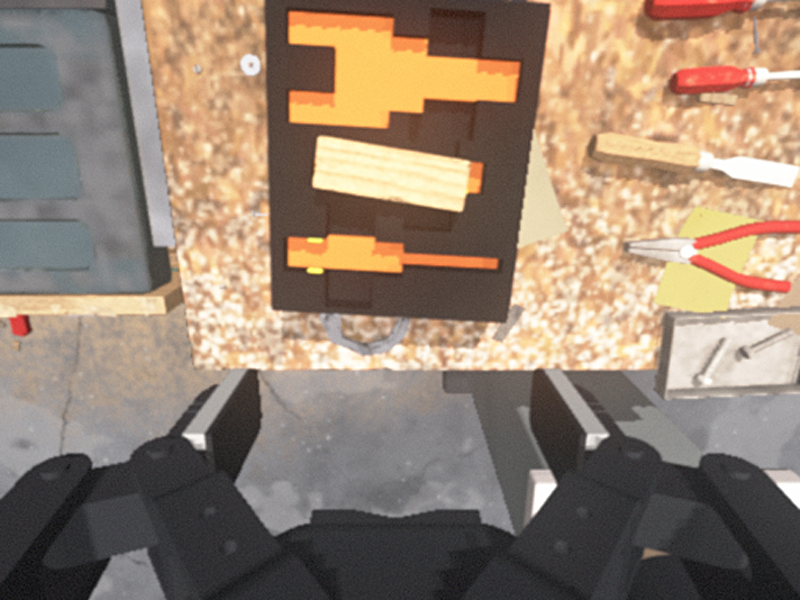

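The tray view shows the offcut at (392,173), the long driver's pocket at (390,258) with nubs at (315,240/270), and the pliers' pocket at (400,75). Now to fit the tray, the rest and the tools.

```bash
cat > fit.py <<'E'
from h import *
import pickle
from scipy.optimize import least_squares
k=.64
(c2,s2)=pickle.load(open('w2.pkl','rb')); (c1,s1)=pickle.load(open('w1.pkl','rb'))
hsv=cv2.cvtColor(c2['pixels'],cv2.COLOR_RGB2HSV); m=(hsv[:,:,0]>6)&(hsv[:,:,0]<24)&(hsv[:,:,1]>200)&(hsv[:,:,2]>110)
def runs(m,i,axis,lo,hi):
    v=(m[i,lo:hi] if axis==0 else m[lo:hi,i]); w=np.where(v)[0]; return (w.min()+lo,w.max()+1+lo) if len(w) else None
# along columns range 180..340, rows
print('c pocket cols', runs(m,168,0,175,345), 'shank rows',[runs(m,q,1,150,185) for q in (270,290,310)],'hand rows',[runs(m,q,1,145,185) for q in (188,195)])
print('p pocket jaw cols', [runs(m,q,0,175,345) for q in (48,52,56)],'grip cols', [runs(m,q,0,175,345) for q in (16,70)],'jaw rows',[runs(m,q,1,0,95) for q in (290,310,325)],'grip rows',[runs(m,q,1,0,95) for q in (190,205)])
print('d cols',runs(m,115,0,300,345))
def W(c,col,row,z): return ray(c,row*k,col*k,z)
for n,p in dict(scrap=[(318,137),(313,187),(463,211),(470,160)]).items(): print(n,np.array([W(c2,*q,.09) for q in p]).round(4), np.mean([W(c2,*q,.09) for q in p],0).round(4))
for n,z,p,e in [('c',.0125,(147,105),(350,101)),('d',.01,(195,178),(335,173)),('b',.012,(132,237),(345,262)),('a',.012,(392,8),(126,32)),('p',.0065,(361.5,335.5),(197,326))]:
    A=W(c1,*p,z);B=W(c1,*e,z);u=(A-B)[:2]; print(n,'handle end',A.round(4),'tip',B.round(4),'len',np.linalg.norm(u).round(4),'yaw of y axis',np.arctan2(u[1],u[0]).round(3))
E
python3 fit.py
```

```text
c pocket cols None shank rows [None, None, None] hand rows [None, None]
p pocket jaw cols [None, None, None] grip cols [None, None] jaw rows [None, None, None] grip rows [None, None]
d cols None
scrap [[0.5304 0.3757 0.09  ]
 [0.4949 0.3813 0.09  ]
 [0.4767 0.2684 0.09  ]
 [0.514  0.2648 0.09  ]] [0.504  0.3225 0.09  ]
c handle end [0.6403 0.1131 0.0125] tip [ 0.6431 -0.0631  0.0125] len 0.1763 yaw of y axis 1.587
d handle end [0.5783 0.0805 0.01  ] tip [ 0.5825 -0.0474  0.01  ] len 0.1279 yaw of y axis 1.603
b handle end [0.5245 0.1459 0.012 ] tip [ 0.4998 -0.0539  0.012 ] len 0.2013 yaw of y axis 1.448
a handle end [ 0.7142 -0.0998  0.012 ] tip [0.697  0.1219 0.012 ] len 0.2223 yaw of y axis -1.494
p handle end [ 0.4215 -0.0674  0.0065] tip [0.4323 0.0987 0.0065] len 0.1665 yaw of y axis -1.636
```

```bash
sed -i 's/^hsv=.*/hsv=cv2.cvtColor(c2["pixels"],cv2.COLOR_RGB2HSV); P=c2["pixels"].astype(int); m=(P[:,:,0]>120)\&(P[:,:,0]-P[:,:,2]>95)/' fit.py
python3 fit.py | grep -v len; python3 - <<'E'
import pickle; c,_=pickle.load(open('w2.pkl','rb')); p=c['pixels']; print(p[168,300],p[52,260],p[168,230],p[110,220],p[150,220])
E
```

```text
c pocket cols (np.int64(184), np.int64(340)) shank rows [(np.int64(162), np.int64(170)), (np.int64(164), np.int64(171)), (np.int64(165), np.int64(172))] hand rows [(np.int64(152), np.int64(171)), (np.int64(152), np.int64(171))]
p pocket jaw cols [(np.int64(214), np.int64(333)), (np.int64(214), np.int64(332)), (np.int64(214), np.int64(331))] grip cols [(np.int64(184), np.int64(252)), (np.int64(185), np.int64(271))] jaw rows [(np.int64(36), np.int64(65)), (np.int64(38), np.int64(65)), (np.int64(39), np.int64(66))] grip rows [(np.int64(7), np.int64(79)), (np.int64(8), np.int64(88))]
d cols (np.int64(300), np.int64(308))
scrap [[0.5304 0.3757 0.09  ]
 [0.4949 0.3813 0.09  ]
 [0.4767 0.2684 0.09  ]
 [0.514  0.2648 0.09  ]] [0.504  0.3225 0.09  ]
[248 143  80] [254 203 101] [254 194  99] [254 245 199] [197 116  68]
```

```bash
cat > fit2.py <<'E'
from h import *
import pickle
from scipy.optimize import least_squares
(c2,s2)=pickle.load(open('w2.pkl','rb')); (c1,s1)=pickle.load(open('w1.pkl','rb'))
# (col,row,z, tray x or None, tray y or None)
F=[(184,161,.052,None,90.5),(318.7,168.5,.052,None,-90.5),(290,164,.071,-66,None),(290,171,.052,-78,None),(310,165,.071,-66,None),(310,172,.052,-78,None),(270,162.5,.071,-66,None),(270,170,.052,-78,None),
(191,152,.071,-57,None),(191,171.5,.052,-87,None),(184.5,16,.06,None,86.5),(184.5,70,.06,None,86.5),(332,52,.06,None,-86.5),(198,7.5,.06,108.5,None),(198,79.5,.071,31.5,None)]
W=np.array([ray(c2,r,c,z) for c,r,z,_,_ in F])
def loc(p): 
    d=W[:,:2]-p[:2]; c,s=np.cos(p[2]),np.sin(p[2]); return np.c_[d[:,0]*c+d[:,1]*s,-d[:,0]*s+d[:,1]*c]
def res(p):
    L=loc(p)*1000; return [L[i,0]-f[3] if f[3] is not None else L[i,1]-f[4] for i,f in enumerate(F)]
r=least_squares(res,[.48,.32,0],loss='soft_l1',x_scale=[.01,.01,.01]); p=r.x; print('tray',p.round(4),np.round(res(p),1))
c,s=np.cos(p[2]),np.sin(p[2])
for n,q in dict(c=(-72,36),d=(-2,-26),p=(70,-36)).items(): print(n,(p[0]+(q[0]*c-q[1]*s)/1e3).round(4),(p[1]+(q[0]*s+q[1]*c)/1e3).round(4))
a,b=ray(c2,321*.64,508*.64,.071),ray(c2,310*.64,273*.64,.071); print('near edge len',np.linalg.norm(a-b),'ang',np.arctan2(*(b-a)[:2])) 
k=1/.64
for n,(x0,x1,y0,y1) in {'r':(290,450,0,155)}.items(): save('rest',cv2.resize(c1['pixels'][y0:y1,x0:x1],(800,775))[:600])
E
python3 fit2.py
```

```text
tray [ 0.5051  0.3175 -0.0587] [ 0.6 -1.   0.9 -1.1  1.  -1.   1.4 -1.2  0.4 -0.3  0.3  1.  -1.5  0.6
 -0.6]
c 0.4354 0.3577
d 0.5016 0.2917
p 0.5729 0.2775
near edge len 0.20142243840485224 ang 0.05261150481217179
```

View pics/rest.png

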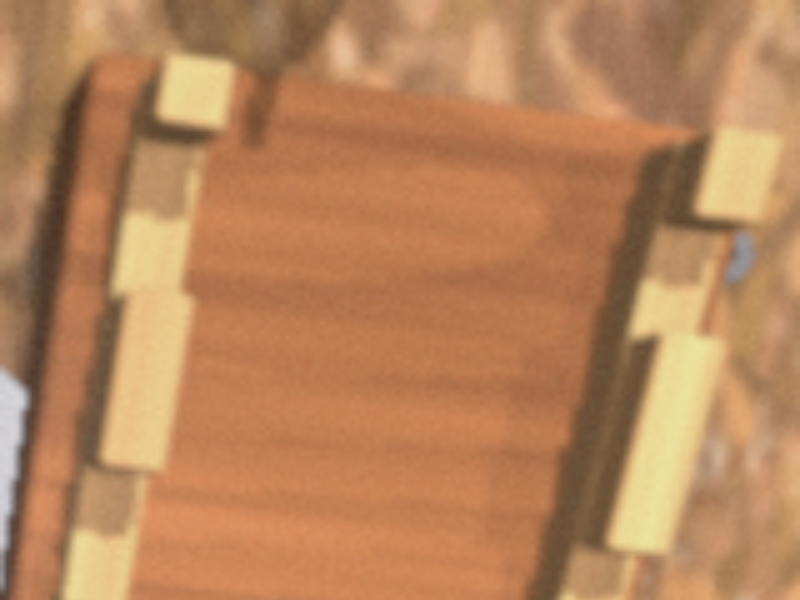

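```bash
cat > fit3.py <<'E'
from h import *
import pickle
from scipy.optimize import least_squares
(c1,s1)=pickle.load(open('w1.pkl','rb'))
P=[(125,295),(193,295),(165,470),(100,465),(655,337),(726,340),(668,553),(607,545),(165,57),(235,60),(225,130),(157,122),(713,128),(780,133),(765,222),(695,217)]
W=np.array([ray(c1,y/5,290+x/5,.076) for x,y in P])[:,:2]
def M(hL,hR): # left rail half gap, positions
    L=[(hL[1],hL[0]+8),(hL[1],hL[0]-8),(-hL[1],hL[0]-8),(-hL[1],hL[0]+8)]; R=[(hR[1],hR[0]+8),(hR[1],hR[0]-8),(-hR[1],hR[0]-8),(-hR[1],hR[0]+8)]
    e=lambda h:[(75,h[0]+8),(75,h[0]-8),(74-h[1],h[0]-8),(74-h[1],h[0]+8)]
    return np.array(L+R+e(hL)+e(hR))/1e3
for name,m in (('A',M((75,20),(-50,25))),('B',M((50,25),(-75,20)))):
    f=lambda p:((m@np.array([[np.cos(p[2]),np.sin(p[2])],[-np.sin(p[2]),np.cos(p[2])]])+p[:2]-W)*1e3).ravel()
    r=least_squares(f,[.6,-.2,0],x_scale=.01); p=r.x; print(name,p.round(4),'rms mm',np.sqrt(np.mean(r.fun**2)).round(2))
    if name=='A':
        for x in (-37,37): print('slot',x,(p[0]+(x*np.cos(p[2])-30*np.sin(p[2]))/1e3).round(4),(p[1]+(x*np.sin(p[2])+30*np.cos(p[2]))/1e3).round(4))
s=get_state();print(s['eef_pos'])
# scrap target grasp
go([.504,.3225,.13],1.571-.17,None)
E
python3 fit3.py
```

```text
A [ 0.6137 -0.2532 -0.115 ] rms mm 2.52
slot -37 0.5804 -0.2191
slot 37 0.6539 -0.2276
B [ 0.6168 -0.2279 -0.1302] rms mm 3.85
[0.44919926 0.31927857 0.30056336]
t [ 0.0731 -0.0049  0.2274] w [ 1.0000e-03  1.3000e-03 -1.3417e+00] yaw0 -0.004 rows 7.5
```

Call:
arm_command --steps '[{"translation": [0.073,-0.005,0.2],"twist": [0,0,-0.85],"fingers": 1},{"translation": [0.073,-0.005,0.2],"twist": [0,0,-0.85],"fingers": 1},{"translation": [0.073,-0.005,0.2],"twist": [0,0,-0.85],"fingers": 1},{"translation": [0.073,-0.005,0.2],"twist": [0,0,-0.85],"fingers": 1},{"translation": [0.073,-0.005,0.2],"twist": [0,0,-0.85],"fingers": 1}]'

```text
time: 4.38
eef_pos: [0.5047, 0.3199, 0.1499]
tcp_rot: [0.903, 0.429, -0.001, 0.0]
contact_force: [-0.4, 0.6, 0.9]
opening: 1.002
finger_force: 0.0
```

Call:
arm_command --steps '[{"translation": [0,0,0.02],"twist": [0,0,-0.507],"fingers": 1},{"translation": [0,0,0.02],"twist": [0,0,-0.507],"fingers": 0.7},{"translation": [0,0,0.02],"twist": [0,0,-0.507],"fingers": 0.5},{"translation": [0,0,0.02],"twist": [0,0,-0.507],"fingers": 0.5}]'

```text
time: 4.88
eef_pos: [0.5047, 0.3207, 0.136]
tcp_rot: [0.761, 0.648, -0.0, 0.0]
contact_force: [0.6, -0.3, -1.0]
opening: 0.751
finger_force: 0.0
```

```bash
python3 - <<'E'
from h import *
import pickle
c1,_=pickle.load(open('w1.pkl','rb'))
print('place',ray(c1,250*.64,410*.64,0).round(3))
s=get_state(); print(s['eef_pos'].round(4),s['qpos'].round(3),s['opening'])
go([.504,.3225,.0735],1.417)
E
```

```text
place [ 0.509 -0.116  0.   ]
[0.5047 0.3207 0.136 ] [ 3.970e-01  2.140e-01  1.847e+00 -1.000e-03  1.081e+00  5.570e-01] 0.751441241069367
t [ 0.0023 -0.0013  0.0834] w [ 0.0002  0.0007 -0.0056] yaw0 1.411 rows 1.0
```

Call:
arm_command --steps '[{"translation": [0.002,-0.001,0.0834],"twist": [0,0,-0.006],"fingers": 0.5},{"translation": [0.002,-0.001,0.0834],"twist": [0,0,-0.006],"fingers": 0.5},{"translation": [0.002,-0.001,0.0834],"twist": [0,0,-0.006],"fingers": -1},{"translation": [0.002,-0.001,0.0834],"twist": [0,0,-0.006],"fingers": -1},{"translation": [0.002,-0.001,0.0834],"twist": [0,0,-0.006],"fingers": -1}]' --grip_force 60

```text
time: 5.5
eef_pos: [0.5048, 0.3254, 0.0764]
tcp_rot: [0.758, 0.653, 0.002, 0.001]
contact_force: [0.8, -0.6, 4.2]
opening: 0.428
finger_force: 62.4
```

Call:
arm_command --steps '[{"translation": [0,0,0],"twist": [0,0,0],"fingers": -1},{"translation": [0,0,0],"twist": [0,0,0],"fingers": -1},{"translation": [0,0,-0.08],"twist": [0,0,0],"fingers": -1},{"translation": [0,0,-0.08],"twist": [0,0,0],"fingers": -1}]'

```text
time: 6.0
eef_pos: [0.5065, 0.3266, 0.1399]
tcp_rot: [0.757, 0.653, 0.006, 0.002]
contact_force: [0.1, 0.1, -0.2]
opening: 0.429
finger_force: 61.9
```

```bash
python3 - <<'E'
from h import *
s=get_state(); print(s['eef_pos'].round(4),s['opening']*85,s['finger_force'])
go([.509,.1,.13],0.8)
E
```

```text
[0.5065 0.3266 0.1399] 36.49497302804625 61.88920855522156
t [-0.2984  0.0477  0.0118] w [ 0.0074 -0.0089  0.5946] yaw0 1.423 rows 3.6
```

Call:
arm_command --steps '[{"translation": [-0.298,0.048,0],"twist": [0,0,0.7],"fingers": -1},{"translation": [-0.298,0.048,0],"twist": [0,0,0.7],"fingers": -1},{"translation": [-0.298,0.048,0],"twist": [0,0,0.7],"fingers": -1},{"translation": [-0.298,0.048,0],"twist": [0,0,0.7],"fingers": -1},{"translation": [-0.298,0.048,0],"twist": [0,0,0.7],"fingers": -1}]'

```text
time: 6.62
eef_pos: [0.5052, 0.0964, 0.1331]
tcp_rot: [0.942, 0.336, -0.0, -0.0]
contact_force: [-0.1, -0.3, -0.3]
opening: 0.428
finger_force: 61.8
```

```bash
python3 - <<'E'
from h import *
s=get_state(); print(s['eef_pos'].round(4),s['opening']*85,s['finger_force'])
go([.509,-.116,.06],0)
E
```

```text
[0.5052 0.0964 0.1331] 36.37213117596919 61.8396520614624
t [-0.1753  0.2224  0.0975] w [-1.000e-04  6.000e-04  6.545e-01] yaw0 0.685 rows 3.7
```

Call:
arm_command --steps '[{"translation": [-0.175,0.222,0.097],"twist": [0,0,0.655],"fingers": -1},{"translation": [-0.175,0.222,0.097],"twist": [0,0,0.655],"fingers": -1},{"translation": [-0.175,0.222,0.097],"twist": [0,0,0.655],"fingers": -1},{"translation": [-0.175,0.222,0.097],"twist": [0,0,0.655],"fingers": -1},{"translation": [-0.175,0.222,0.097],"twist": [0,0,0.655],"fingers": -1}]'

```text
time: 7.25
eef_pos: [0.5097, -0.1142, 0.0595]
tcp_rot: [1.0, 0.001, -0.001, -0.001]
contact_force: [0.1, 0.9, 0.4]
opening: 0.428
finger_force: 61.8
```

Call:
arm_command --steps '[{"translation": [0,0,0.068],"twist": [0,0,0],"fingers": -1},{"translation": [0,0,0.068],"twist": [0,0,0],"fingers": -1},{"translation": [0,0,0.068],"twist": [0,0,0],"fingers": -1}]'

```text
time: 7.62
eef_pos: [0.5107, -0.1123, 0.0107]
tcp_rot: [1.0, 0.003, 0.0, -0.0]
contact_force: [0.1, 0.6, 0.1]
opening: 0.425
finger_force: 61.9
```

```bash
python3 - <<'E'
from h import *
s=get_state(); print(s['eef_pos'].round(4),s['opening']*85,s['contact_force'])
E
```

```text
[ 0.5107 -0.1123  0.0107] 36.12107841892814 [0.12809899 0.558612   0.09006003]
```

Call:
arm_command --steps '[{"translation": [0,0,0.006],"twist": [0,0,0],"fingers": -1},{"translation": [0,0,0.006],"twist": [0,0,0],"fingers": 0.2},{"translation": [0,0,0.006],"twist": [0,0,0],"fingers": 0.2},{"translation": [0,0,0.006],"twist": [0,0,0],"fingers": 0.2},{"translation": [0,0,-0.1],"twist": [0,0,0],"fingers": 0.2}]'

```text
time: 8.25
eef_pos: [0.5056, -0.1117, 0.0626]
tcp_rot: [1.0, 0.002, -0.007, -0.003]
contact_force: [0.9, -0.8, 1.1]
opening: 0.601
finger_force: 0.0
```

Call:
arm_command --steps '[{"translation": [0,-0.13,-0.25],"twist": [0,0,-0.5],"fingers": 0.2},{"translation": [0,-0.13,-0.25],"twist": [0,0,-0.8],"fingers": 0.2},{"translation": [0,-0.13,-0.25],"twist": [0,0,-0.8],"fingers": 0.2},{"translation": [0,-0.13,-0.25],"twist": [0,0,-0.8],"fingers": 0.2},{"translation": [0,-0.13,-0.25],"twist": [0,0,-0.8],"fingers": 0.2}]'

```text
time: 8.88
eef_pos: [0.5111, -0.0153, 0.2588]
tcp_rot: [0.912, 0.411, 0.003, 0.002]
contact_force: [0.2, 0.1, -1.1]
opening: 0.603
finger_force: 0.0
```

```bash
python3 - <<'E'
from h import *
s=get_state(); print(s['eef_pos'].round(4),s['opening']*85)
c=read_camera('top'); save('top1',cv2.resize(c['pixels'][110:330,140:400],(800,677))[:600])
go([.6411,.0616,.13],1.587)
E
```

```text
[ 0.5111 -0.0153  0.2588] 51.27254177725121
t [0.1922 0.0619 0.17  ] w [ 3.300e-03 -4.000e-04 -7.065e-01] yaw0 0.847 rows 4.0
```

View pics/top1.png

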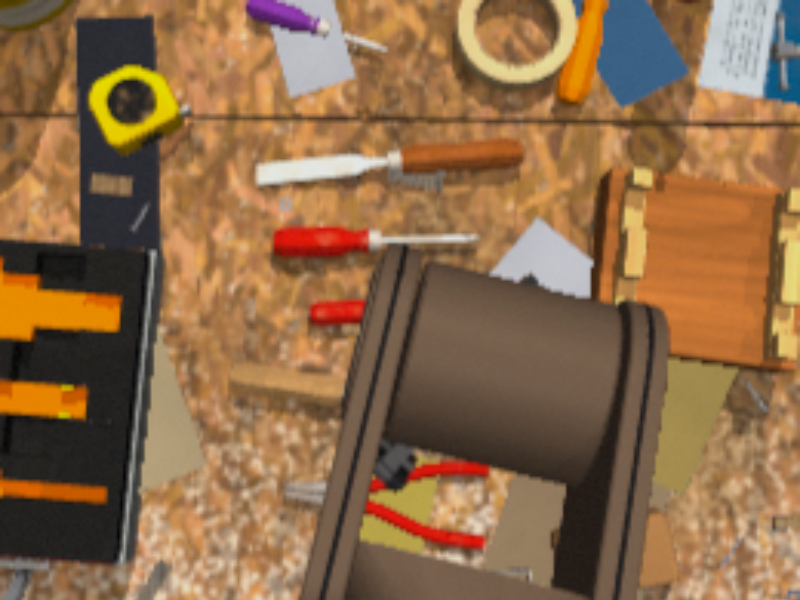

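Top picture (zoomed): the long red driver is at (320,241) and the short red one at (335,312). The purple look-alike at (290,15) and the orange driver are not wanted. Nothing has been knocked. I'll take the long red driver first.

Call:
arm_command --steps '[{"translation": [0.192,0.062,0.17],"twist": [0,0,-0.707],"fingers": 0.2},{"translation": [0.192,0.062,0.17],"twist": [0,0,-0.707],"fingers": 0.2},{"translation": [0.192,0.062,0.17],"twist": [0,0,-0.707],"fingers": 0.2},{"translation": [0.192,0.062,0.17],"twist": [0,0,-0.707],"fingers": 0.2},{"translation": [0.192,0.062,0.17],"twist": [0,0,-0.707],"fingers": 0.2}]'

```text
time: 9.55
eef_pos: [0.6398, 0.0606, 0.1254]
tcp_rot: [0.704, 0.71, -0.001, -0.002]
contact_force: [-0.1, 0.3, 0.2]
opening: 0.602
finger_force: 0.0
```

```bash
python3 - <<'E'
from h import *
s=get_state(); print(s['eef_pos'].round(4),s['qpos'].round(3))
c=wristcal(read_camera('wrist'),s); save('w3',cv2.resize(c['pixels'],(640,480)))
import pickle; pickle.dump((c,s),open('w3.pkl','wb'))
print(proj(c,[.6411,.0616,.0125]),proj(c,[.6403,.1131,.0125]))
go([.6411,.0616,.006],1.587)
E
```

```text
[0.6398 0.0606 0.1254] [-0.063  0.32   1.738 -0.     1.088 -0.072]
[255.0559034  179.63496345] [254.74947498 121.03037246]
t [0.0018 0.0015 0.1614] w [-0.0015  0.     -0.0087] yaw0 1.578 rows 1.9
```

View pics/w3.png

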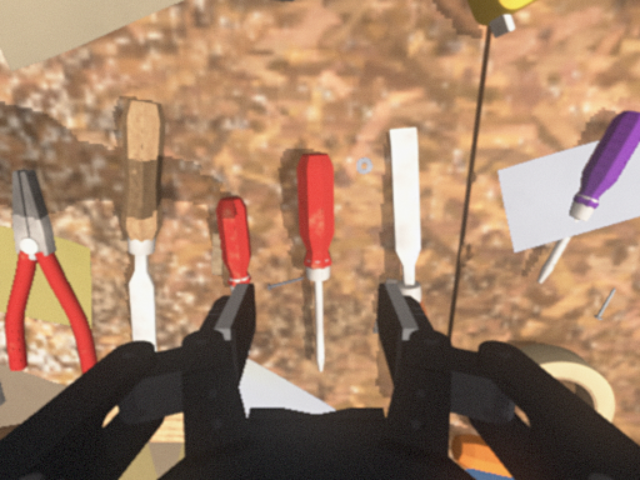

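Wrist picture: long driver at (316,210), right between the fingers, with the short driver (234,240) and the chisel blade (405,190) clear of them.

Call:
arm_command --steps '[{"translation": [0.002,0,0.08],"twist": [0,0,-0.009],"fingers": 0},{"translation": [0.002,0,0.12],"twist": [0,0,-0.009],"fingers": 0},{"translation": [0.002,0,0.1605],"twist": [0,0,-0.009],"fingers": 0},{"translation": [0.002,0,0.1605],"twist": [0,0,-0.009],"fingers": 0},{"translation": [0.002,0,0.1605],"twist": [0,0,-0.009],"fingers": -1}]' --grip_force 60

```text
time: 10.22
eef_pos: [0.6417, 0.0615, 0.0098]
tcp_rot: [0.701, 0.714, 0.001, 0.001]
contact_force: [-1.0, -0.5, 0.9]
opening: 0.296
finger_force: 0.7
```

Call:
arm_command --steps '[{"translation": [0,0,0],"twist": [0,0,0],"fingers": -1},{"translation": [0,0,0],"twist": [0,0,0],"fingers": -1},{"translation": [0,0,0],"twist": [0,0,0],"fingers": -1}]'

```text
time: 10.6
eef_pos: [0.6423, 0.0616, 0.0101]
tcp_rot: [0.7, 0.714, 0.001, 0.002]
contact_force: [-1.1, -1.4, 6.8]
opening: 0.267
finger_force: 59.7
```

```bash
python3 - <<'E'
from h import *
s=get_state(); print(s['eef_pos'].round(4),s['opening']*85,s['contact_force'],s['finger_force'])
go([s['eef_pos'][0],s['eef_pos'][1],.15]); 
go([.4354,.3577,.15],1.512,([s['eef_pos'][0],s['eef_pos'][1],.15],1.587))
E
```

```text
[0.6423 0.0616 0.0101] 22.713904751942003 [-1.1463695  -1.44787464  6.77381872] 59.7157373232767
t [-1.000e-04  7.000e-04 -1.865e-01] w [0.0036 0.0007 0.    ] yaw0 1.591 rows 2.2
t [ 0.3992 -0.2694  0.    ] w [0.     0.     0.0716] yaw0 1.587 rows 5.8
```

Call:
arm_command --steps '[{"translation": [0,0,-0.1],"twist": [0,0,0],"fingers": -1},{"translation": [0,0,-0.19],"twist": [0,0,0],"fingers": -1},{"translation": [0,0,-0.19],"twist": [0,0,0],"fingers": -1},{"translation": [0,0,-0.19],"twist": [0,0,0],"fingers": -1}]'

```text
time: 11.1
eef_pos: [0.6412, 0.062, 0.1514]
tcp_rot: [0.7, 0.714, 0.001, 0.001]
contact_force: [0.3, -0.4, -2.0]
opening: 0.264
finger_force: 59.4
```

Call:
arm_command --steps '[{"translation": [0.2,-0.135,0],"twist": [0,0,0.072],"fingers": -1},{"translation": [0.399,-0.269,0],"twist": [0,0,0.072],"fingers": -1},{"translation": [0.399,-0.269,0],"twist": [0,0,0.072],"fingers": -1},{"translation": [0.399,-0.269,0],"twist": [0,0,0.072],"fingers": -1},{"translation": [0.399,-0.269,0],"twist": [0,0,0.072],"fingers": -1}]'

```text
time: 11.72
eef_pos: [0.4573, 0.3179, 0.1462]
tcp_rot: [0.726, 0.687, -0.003, -0.001]
contact_force: [0.2, -0.1, -0.4]
opening: 0.263
finger_force: 59.4
```

Call:
arm_command --steps '[{"translation": [0,0,0],"twist": [0,0,0],"fingers": -1},{"translation": [0,0,0],"twist": [0,0,0],"fingers": -1}]'

```text
time: 11.98
eef_pos: [0.4594, 0.3167, 0.1474]
tcp_rot: [0.726, 0.688, -0.002, -0.0]
contact_force: [0.7, -0.6, -0.7]
opening: 0.267
finger_force: 59.5
```

```bash
python3 - <<'E'
from h import *
s=get_state(); print(s['eef_pos'].round(4),s['opening']*85)
c=wristcal(read_camera('wrist'),s); save('w4',cv2.resize(c['pixels'],(640,480)))
import pickle; pickle.dump((c,s),open('w4.pkl','wb'))
go([.4354,.3577,.085],1.512)
E
```

```text
[0.4594 0.3167 0.1474] 22.681943617299307
t [ 0.0534 -0.0359  0.0839] w [-0.0026  0.0018  0.0029] yaw0 1.515 rows 1.3
```

View pics/w4.png

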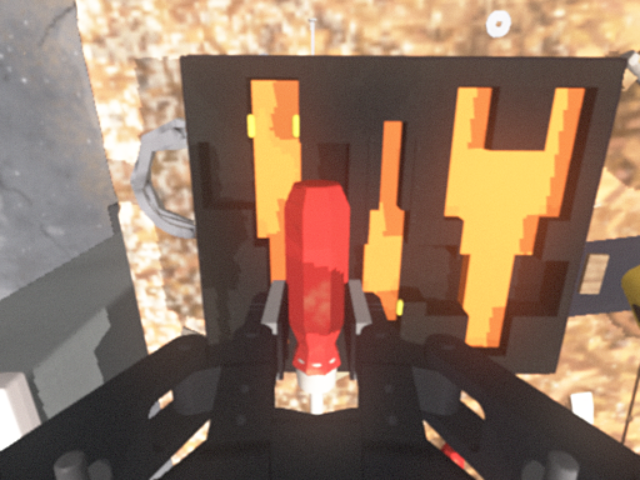

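```bash
python3 - <<'E'
from h import *
import pickle
c,s=pickle.load(open('w4.pkl','rb')); p=s['eef_pos']; R=Rn.from_quat(s['tcp_rot'])
for z in (.145,.150,.160): print(z,(R.inv().apply(ray(c,145.6,254.4,z)-p)*1e3).round(1))
# bottom/collar: white collar start
print((R.inv().apply(ray(c,370*.8,318*.8,.15)-p)*1e3).round(1))
# check pocket c: left end and shank
r=np.arctan2; a=ray(c,80*.8,274*.8,.052); print('c pocket left end',a.round(4))
t=np.array([.5051,.3175]); th=-.0587
for n,q in dict(cend=(-72,90.5,.052),nub1=(-72,65,.07),pend=(70,-86.5,.06),dend=(-2,65,.056)).items():
    X=[t[0]+(q[0]*np.cos(th)-q[1]*np.sin(th))/1e3,t[1]+(q[0]*np.sin(th)+q[1]*np.cos(th))/1e3,q[2]]; print(n,(proj(c,X)/.8).round(1))
E
```

```text
0.145 [49.9  0.5  2.3]
0.15 [50.8  0.4 -2.7]
0.16 [ 52.4   0.4 -12.7]
[-33.1   0.6  -2.5]
c pocket left end [0.439  0.4133 0.052 ]
cend [273.4  82.3]
nub1 [271.2 127.5]
pend [477.6 347.4]
dend [389.3 127.4]
```

Wrist picture: the driver is held with its handle end at (318,182), so the grip offset is about 0. The pocket at (274,80) is within 1.5 mm of the fit.

Call:
arm_command --steps '[{"translation": [0.054,-0.035,0.0],"twist": [0,0,0.003],"fingers": -1},{"translation": [0.054,-0.035,0.08],"twist": [0,0,0.003],"fingers": -1},{"translation": [0.054,-0.035,0.08],"twist": [0,0,0.003],"fingers": -1},{"translation": [0.054,-0.035,0.08],"twist": [0,0,0.003],"fingers": -1}]'

```text
time: 12.52
eef_pos: [0.4379, 0.3585, 0.0905]
tcp_rot: [0.728, 0.685, 0.0, 0.0]
contact_force: [0.3, 0.1, -1.2]
opening: 0.265
finger_force: 59.5
```

```bash
python3 - <<'E'
from h import *
s=get_state(); print(s['eef_pos'].round(4),s['contact_force'])
go([.4358,.358,.064],1.512)
E
```

```text
[0.4379 0.3585 0.0905] [ 0.2876807   0.07188474 -1.17823836]
t [-0.0008 -0.0028  0.0354] w [ 0.0004 -0.0001 -0.0014] yaw0 1.51 rows 0.4
```

Call:
arm_command --steps '[{"translation": [-0.001,-0.003,0.015],"twist": [0,0,0],"fingers": -1},{"translation": [-0.001,-0.003,0.025],"twist": [0,0,0],"fingers": -1},{"translation": [-0.001,-0.003,0.032],"twist": [0,0,0],"fingers": -1},{"translation": [-0.001,-0.003,0.036],"twist": [0,0,0],"fingers": -1},{"translation": [-0.001,-0.003,0.036],"twist": [0,0,0],"fingers": -1}]'

```text
time: 13.15
eef_pos: [0.4343, 0.3585, 0.0625]
tcp_rot: [0.727, 0.686, -0.0, 0.0]
contact_force: [1.4, -0.5, -2.4]
opening: 0.263
finger_force: 59.3
```

```bash
python3 - <<'E'
from h import *
s=get_state(); print(s['eef_pos'].round(4),s['contact_force'],s['wrist_torque'])
E
```

```text
[0.4343 0.3585 0.0625] [ 1.4426004  -0.47052849 -2.35014309] [-0.05281171 -0.24667945 -0.02780442]
```

Call:
arm_command --steps '[{"translation": [0,0,0.005],"twist": [0,0,0],"fingers": -1},{"translation": [0,0,0.01],"twist": [0,0,0],"fingers": -1},{"translation": [0,0,0.01],"twist": [0,0,0],"fingers": -1}]'

```text
time: 13.52
eef_pos: [0.4347, 0.3587, 0.0619]
tcp_rot: [0.727, 0.687, -0.002, 0.0]
contact_force: [-11.9, -8.5, 32.2]
opening: 0.265
finger_force: 63.3
```

```bash
python3 - <<'E'
from h import *
s=get_state(); print(s['eef_pos'].round(4),s['contact_force'],s['wrist_torque'])
c=wristcal(read_camera('wrist'),s); save('w5',cv2.resize(c['pixels'],(640,480)))
E
```

```text
[0.4347 0.3587 0.0619] [-11.85690037  -8.54464128  32.23930532] [-1.6103525   2.34761164 -0.01688831]
```

View pics/w5.png

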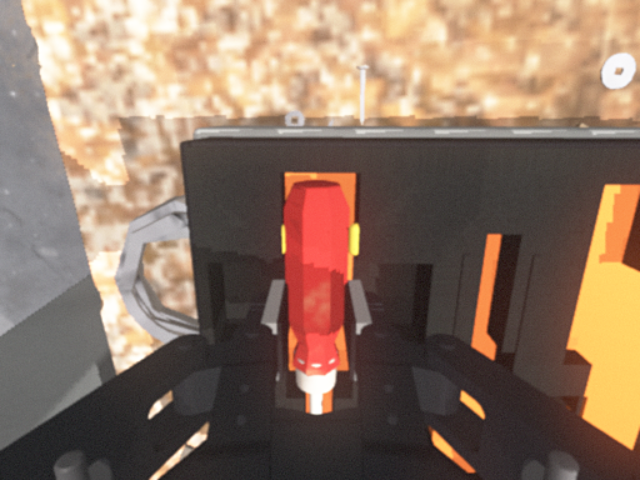

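The driver has bottomed out (hard stop at TCP 0.0619, underside about 0.052). Unload and release.

Call:
arm_command --steps '[{"translation": [0,0,-0.01],"twist": [0,0,0],"fingers": -1},{"translation": [0,0,-0.01],"twist": [0,0,0],"fingers": 0},{"translation": [0,0,-0.01],"twist": [0,0,0],"fingers": 0},{"translation": [0,0,-0.01],"twist": [0,0,0],"fingers": 0},{"translation": [0,0,-0.08],"twist": [0,0,0],"fingers": 0}]'

```text
time: 14.2
eef_pos: [0.4308, 0.3567, 0.1104]
tcp_rot: [0.727, 0.686, -0.006, -0.002]
contact_force: [-0.1, 0.6, -0.6]
opening: 0.499
finger_force: 0.0
```

Call:
arm_command --steps '[{"translation": [-0.1,0,-0.1],"twist": [0,0,0],"fingers": 0},{"translation": [-0.1,0,-0.1],"twist": [0,0,0],"fingers": 0},{"translation": [-0.1,0,-0.1],"twist": [0,0,0],"fingers": 0}]'

```text
time: 14.58
eef_pos: [0.4316, 0.2833, 0.1934]
tcp_rot: [0.728, 0.685, 0.003, 0.001]
contact_force: [-0.8, -0.2, -1.0]
opening: 0.501
finger_force: 0.0
```

```bash
python3 - <<'E'
from h import *
import pickle
s=get_state(); print(s['eef_pos'].round(4))
c=wristcal(read_camera('wrist'),s); save('w6',cv2.resize(c['pixels'],(640,480))); pickle.dump((c,s),open('w6.pkl','wb'))
# short driver target
A=np.array([.5783,.0805]);B=np.array([.5825,-.0474]);u=(B-A)/np.linalg.norm(B-A);g=A+u*.039;print('d grip',g)
go([*g,.13],1.603)
E
```

```text
[0.4316 0.2833 0.1934]
d grip [0.57958    0.04152101]
t [-0.3105  0.2175  0.0817] w [ 0.002  -0.0013 -0.0878] yaw0 1.511 rows 4.7
```

View pics/w6.png

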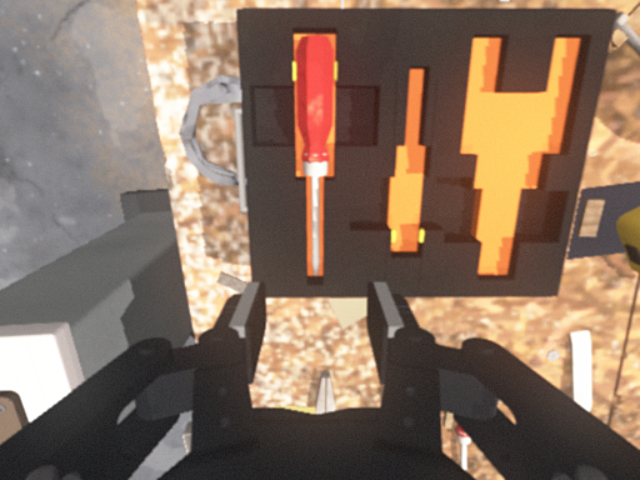

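```bash
python3 - <<'E'
from h import *
import pickle
c,s=pickle.load(open('w6.pkl','rb'))
t=np.array([.5051,.3175]); th=-.0587
def T(x,y,z): return [t[0]+(x*np.cos(th)-y*np.sin(th))/1e3,t[1]+(x*np.sin(th)+y*np.cos(th))/1e3,z]
for n,q in dict(end=(-72,87.5,.0645),end_hi=(-72,87.5,.0735),edgeL=(-84.5,65,.0645),edgeR=(-59.5,65,.0645),eLhi=(-84.5,65,.0735),eRhi=(-59.5,65,.0735),pocketend=(-72,90.5,.052),tip=(-72,-87.5,.0645),pktip=(-72,-90.5,.052)).items(): print(n,(proj(c,T(*q))/.8).round(1))
E
```

```text
end [314.1  36.2]
end_hi [314.1  33.2]
edgeL [295.7  73.1]
edgeR [332.6  73. ]
eLhi [295.1  71.4]
eRhi [333.3  71.4]
pocketend [314.   35.3]
tip [314.8 279.7]
pktip [314.8 276.8]
```

Seat looks right at (316,100). To make sure the nubs snapped, I'll press on the handle above them with shut fingers.

```bash
python3 - <<'E'
from h import *
t=np.array([.5056,.3182]); th=-.0587
x,y=-72,66
X=[t[0]+(x*np.cos(th)-y*np.sin(th))/1e3,t[1]+(x*np.sin(th)+y*np.cos(th))/1e3]; print(X)
go([*X,.105],1.512)
E
```

```text
[np.float64(0.43759598472700034), np.float64(0.38831029815048296)]
t [0.1397 0.0008 0.1153] w [ 0.0019 -0.0014 -0.0009] yaw0 1.511 rows 2.2
```

Call:
arm_command --steps '[{"translation": [0.14,0.001,0.06],"twist": [0,0,0],"fingers": -1},{"translation": [0.14,0.001,0.115],"twist": [0,0,0],"fingers": -1},{"translation": [0.14,0.001,0.115],"twist": [0,0,0],"fingers": -1},{"translation": [0.14,0.001,0.115],"twist": [0,0,0],"fingers": -1},{"translation": [0.14,0.001,0.13],"twist": [0,0,0],"fingers": -1}]'

```text
time: 15.25
eef_pos: [0.4383, 0.389, 0.0948]
tcp_rot: [0.727, 0.686, 0.002, 0.001]
contact_force: [0.5, 0.2, -0.1]
opening: -0.002
finger_force: 0.0
```

Call:
arm_command --steps '[{"translation": [0,0,0.01],"twist": [0,0,0],"fingers": -1},{"translation": [0,0,0.01],"twist": [0,0,0],"fingers": -1},{"translation": [0,0,0.015],"twist": [0,0,0],"fingers": -1}]'

```text
time: 15.62
eef_pos: [0.4375, 0.3886, 0.0825]
tcp_rot: [0.728, 0.686, 0.001, 0.0]
contact_force: [-0.1, -0.1, -0.2]
opening: -0.002
finger_force: 0.0
```

Call:
arm_command --steps '[{"translation": [0,0,0.006],"twist": [0,0,0],"fingers": -1},{"translation": [0,0,0.006],"twist": [0,0,0],"fingers": -1}]'

```text
time: 15.88
eef_pos: [0.437, 0.3887, 0.0772]
tcp_rot: [0.727, 0.686, 0.0, 0.0]
contact_force: [-0.6, -0.5, 0.2]
opening: -0.002
finger_force: 0.2
```

The handle is already at 0.077, so the long driver is home. Next is the short red driver, confirmed as the red one and not the purple at (370,182).

Call:
arm_command --steps '[{"translation": [0,0,-0.08],"twist": [0,0,0],"fingers": -1},{"translation": [-0.2,0.08,-0.08],"twist": [0,0,-0.088],"fingers": -0.1},{"translation": [-0.4,0.16,-0.08],"twist": [0,0,-0.088],"fingers": -0.1},{"translation": [-0.45,0.2175,-0.07],"twist": [0,0,-0.088],"fingers": -0.1},{"translation": [-0.45,0.2175,-0.07],"twist": [0,0,-0.088],"fingers": -0.1}]'

```text
time: 16.5
eef_pos: [0.5285, 0.1545, 0.1336]
tcp_rot: [0.695, 0.719, 0.0, 0.0]
contact_force: [1.1, 0.0, 0.3]
opening: 0.447
finger_force: 0.0
```

Call:
arm_command --steps '[{"translation": [0,0,0],"twist": [0,0,0],"fingers": -0.1},{"translation": [0,0,0],"twist": [0,0,0],"fingers": -0.1}]'

```text
time: 16.75
eef_pos: [0.5278, 0.1563, 0.1332]
tcp_rot: [0.695, 0.719, -0.0, -0.0]
contact_force: [-1.2, 0.6, -0.3]
opening: 0.451
finger_force: 0.0
```

```bash
cat > det.py <<'E'
from h import *
def comp(c,kind,z=.011):
    """red components: returns axis ends at height z"""
    hsv=cv2.cvtColor(c['pixels'],cv2.COLOR_RGB2HSV).astype(int); H,S,V=hsv[:,:,0],hsv[:,:,1],hsv[:,:,2]
    m=(((H<5)|(H>174))&(S>170)&(V>90)).astype(np.uint8)
    n,l,st,ce=cv2.connectedComponentsWithStats(m)
    for i in range(1,n):
        if st[i,4]<60: continue
        ys,xs=np.where(l==i); P=np.array([ray(c,y,x,z)[:2] for x,y in zip(xs,ys)])
        mu=P.mean(0); u=np.linalg.svd(P-mu,full_matrices=False)[2][0]; t=(P-mu)@u; w=(P-mu)@[-u[1],u[0]]
        if u[1]<0:u=-u;t=-t
        print('red',st[i].tolist(),'mean',mu.round(4),'+y end',(mu+u*t.max()).round(4),'-y end',(mu+u*t.min()).round(4),'yaw',np.arctan2(u[1],u[0]).round(3),'width',np.ptp(w).round(4))
E
python3 - <<'E'
from det import *
import pickle
s=get_state(); print(s['eef_pos'].round(4),s['opening']*85)
c=wristcal(read_camera('wrist'),s); comp(c,0); pickle.dump((c,s),open('w7.pkl','wb'))
go([.5796,.0415,.012],1.603)
E
```

```text
[0.5278 0.1563 0.1332] 38.368287977427386
red [290, 274, 9, 30, 89] mean [0.5736 0.0348] +y end [0.5689 0.0548] -y end [0.5773 0.0192] yaw 1.801 width 0.0055
t [-0.1564  0.0642  0.1615] w [-0.0008 -0.0003  0.0023] yaw0 1.605 rows 2.8
```

Call:
arm_command --steps '[{"translation": [-0.156,0.064,0],"twist": [0,0,0],"fingers": -0.1},{"translation": [-0.156,0.064,0],"twist": [0,0,0],"fingers": -0.1},{"translation": [-0.156,0.064,0],"twist": [0,0,0],"fingers": -0.1},{"translation": [-0.156,0.064,0],"twist": [0,0,0],"fingers": -0.1}]'

```text
time: 17.3
eef_pos: [0.5795, 0.0425, 0.133]
tcp_rot: [0.695, 0.719, -0.0, -0.001]
contact_force: [-0.7, -0.3, 0.3]
opening: 0.449
finger_force: 0.0
```

```bash
python3 - <<'E'
from det import *
import pickle
s=get_state(); print(s['eef_pos'].round(4),s['opening']*85)
c=wristcal(read_camera('wrist'),s); comp(c,0); pickle.dump((c,s),open('w7.pkl','wb'))
go([.5796,.0415,.009],1.603)
E
```

```text
[0.5795 0.0425 0.133 ] 38.16896785154597
red [242, 137, 22, 64, 954] mean [0.5792 0.052 ] +y end [0.5776 0.0803] -y end [0.5809 0.0208] yaw 1.626 width 0.0192
red [94, 178, 38, 93, 1063] mean [ 0.447  -0.0086] +y end [0.4375 0.038 ] -y end [ 0.4572 -0.0586] yaw 1.772 width 0.0171
red [63, 180, 28, 93, 1092] mean [ 0.4057 -0.0135] +y end [0.4208 0.0342] -y end [ 0.3897 -0.0643] yaw 1.265 width 0.0179
t [-0.002   0.0006  0.1654] w [-0.0011 -0.0006  0.0037] yaw0 1.607 rows 2.0
```

Call:
arm_command --steps '[{"translation": [-0.002,0.0,0.08],"twist": [0,0,-0.01],"fingers": -0.1},{"translation": [-0.002,0.0,0.13],"twist": [0,0,-0.01],"fingers": -0.1},{"translation": [-0.002,0.0,0.17],"twist": [0,0,-0.01],"fingers": -0.1},{"translation": [-0.002,0.0,0.17],"twist": [0,0,-0.01],"fingers": -0.1},{"translation": [-0.002,0.0,0.17],"twist": [0,0,-0.01],"fingers": -0.1}]'

```text
time: 17.98
eef_pos: [0.5808, 0.0406, 0.0072]
tcp_rot: [0.691, 0.723, 0.001, 0.001]
contact_force: [-0.9, -1.0, 0.5]
opening: 0.452
finger_force: 0.0
```

Call:
arm_command --steps '[{"translation": [0,0,0],"twist": [0,0,0],"fingers": -1},{"translation": [0,0,0],"twist": [0,0,0],"fingers": -1},{"translation": [0,0,0],"twist": [0,0,0],"fingers": -1}]'

```text
time: 18.35
eef_pos: [0.5816, 0.0398, 0.0082]
tcp_rot: [0.691, 0.722, 0.001, 0.001]
contact_force: [-1.1, 1.4, 7.0]
opening: 0.208
finger_force: 58.9
```

Call:
arm_command --steps '[{"translation": [0,0,-0.1],"twist": [0,0,0],"fingers": -1},{"translation": [0,0,-0.2],"twist": [0,0,0],"fingers": -1},{"translation": [0,0,-0.2],"twist": [0,0,0],"fingers": -1},{"translation": [0,0,-0.2],"twist": [0,0,0],"fingers": -1}]'

```text
time: 18.85
eef_pos: [0.5819, 0.0391, 0.1591]
tcp_rot: [0.691, 0.723, 0.002, 0.003]
contact_force: [0.3, 0.5, -1.3]
opening: 0.209
finger_force: 59.3
```

```bash
python3 - <<'E'
from h import *
s=get_state(); print(s['eef_pos'].round(4),s['opening']*85)
go([.49,.22,.16],1.62+.95)
E
```

```text
[0.5819 0.0391 0.1591] 17.75705896448077
t [ 0.2463 -0.1117 -0.0022] w [ 0.0053  0.004  -0.9118] yaw0 1.615 rows 5.1
```

Call:
arm_command --steps '[{"translation": [0.08,-0.04,0],"twist": [0,0,-0.178],"fingers": -1},{"translation": [0.16,-0.08,0],"twist": [0,0,-0.356],"fingers": -1},{"translation": [0.246,-0.112,0],"twist": [0,0,-0.534],"fingers": -1},{"translation": [0.246,-0.112,0],"twist": [0,0,-0.71],"fingers": -1},{"translation": [0.246,-0.112,0],"twist": [0,0,-0.88],"fingers": -1}]'

```text
time: 19.48
eef_pos: [0.4855, 0.2211, 0.153]
tcp_rot: [0.294, 0.956, -0.001, -0.002]
contact_force: [0.7, 0.7, -2.2]
opening: 0.21
finger_force: 59.3
```

Call:
arm_command --steps '[{"translation": [0,0,0],"twist": [0,0,-0.178],"fingers": -1},{"translation": [0,0,0],"twist": [0,0,-0.356],"fingers": -1},{"translation": [0,0,0],"twist": [0,0,-0.534],"fingers": -1},{"translation": [0,0,0],"twist": [0,0,-0.71],"fingers": -1},{"translation": [0,0,0],"twist": [0,0,-0.88],"fingers": -1}]'

```text
time: 20.1
eef_pos: [0.4864, 0.2195, 0.1529]
tcp_rot: [-0.16, 0.987, -0.0, -0.002]
contact_force: [-1.2, 0.5, -1.7]
opening: 0.207
finger_force: 59.3
```

```bash
python3 - <<'E'
from h import *
s=get_state(); print(s['eef_pos'].round(4),s['opening']*85,s['qpos'].round(2))
go([.502,.2922,.13],4.654-2*np.pi)
E
```

```text
[0.4864 0.2195 0.1529] 17.575959161133415 [ 0.23  0.06  1.99 -0.    1.1  -1.66]
t [-0.0506  0.0853  0.0304] w [ 0.003  -0.0038 -1.1364] yaw0 -2.819 rows 6.4
```

Call:
arm_command --steps '[{"translation": [-0.05,0.085,0],"twist": [0,0,0],"fingers": -1},{"translation": [-0.05,0.085,0],"twist": [0,0,-0.17],"fingers": -1},{"translation": [-0.05,0.085,0],"twist": [0,0,-0.34],"fingers": -1},{"translation": [-0.05,0.085,0.02],"twist": [0,0,-0.51],"fingers": -1},{"translation": [-0.05,0.085,0.02],"twist": [0,0,-0.68],"fingers": -1}]'

```text
time: 20.72
eef_pos: [0.5012, 0.2913, 0.1362]
tcp_rot: [-0.495, 0.869, 0.001, -0.004]
contact_force: [0.1, 0.0, -1.3]
opening: 0.206
finger_force: 59.4
```

Call:
arm_command --steps '[{"translation": [0,0,0],"twist": [0,0,-0.17],"fingers": -1},{"translation": [0,0,0],"twist": [0,0,-0.34],"fingers": -1},{"translation": [0,0,0],"twist": [0,0,-0.456],"fingers": -1},{"translation": [0,0,0],"twist": [0,0,-0.456],"fingers": -1}]'

```text
time: 21.22
eef_pos: [0.5024, 0.2917, 0.1382]
tcp_rot: [-0.683, 0.73, 0.001, -0.002]
contact_force: [0.3, -0.5, -0.6]
opening: 0.208
finger_force: 59.4
```

```bash
python3 - <<'E'
from h import *
import pickle
s=get_state(); print(s['eef_pos'].round(4),s['opening']*85,s['qpos'].round(2))
c=wristcal(read_camera('wrist'),s); save('w8',cv2.resize(c['pixels'],(640,480))); pickle.dump((c,s),open('w8.pkl','wb'))
t=np.array([.5056,.3182]); th=-.0587
def T(x,y,z): return [t[0]+(x*np.cos(th)-y*np.sin(th))/1e3,t[1]+(x*np.sin(th)+y*np.cos(th))/1e3,z]
print('seat',T(-2,-26,.0655)); 
for n,q in dict(nub=(-2,-51,.073),dtip=(-2,67.5,.056),dend=(-2,-67,.056)).items(): print(n,(proj(c,T(*q))/.8).round(1))
go([*T(-2,-26,0)[:2],.085],4.654-2*np.pi)
R=Rn.from_quat(s['tcp_rot']).as_matrix(); print('expected handle end px',(proj(c,s['eef_pos']+R@[.039,0,-.002])/.8).round(1))
E
```

```text
[0.5024 0.2917 0.1382] 17.645785002462034 [ 0.35  0.18  1.89 -0.    1.08 -2.72]
seat [np.float64(0.5020781210184054), np.float64(0.29236211370024623), 0.0655]
nub [315.3 209.9]
dtip [316.6 366.4]
dend [315.1 177.7]
t [-0.0009  0.0006  0.0716] w [ 0.0032 -0.0014 -0.0081] yaw0 -1.638 rows 0.9
expected handle end px [315.1 213.9]
```

View pics/w8.png

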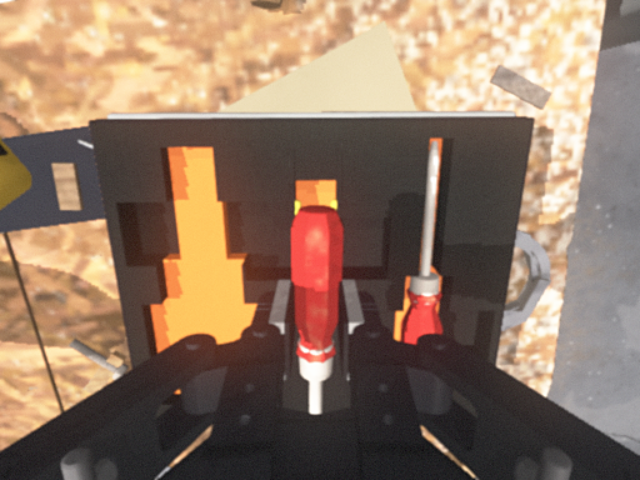

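The short driver is held handle towards tray -y, lined up with its pocket at (316,185–205) and about 2.5 mm too far along the axis. I'll correct that and insert.

Call:
arm_command --steps '[{"translation": [-0.0042,0.0006,0.04],"twist": [0,0,-0.008],"fingers": -1},{"translation": [-0.0042,0.0006,0.068],"twist": [0,0,-0.008],"fingers": -1},{"translation": [-0.0042,0.0006,0.068],"twist": [0,0,-0.008],"fingers": -1},{"translation": [-0.0042,0.0006,0.068],"twist": [0,0,-0.008],"fingers": -1}]'

```text
time: 21.78
eef_pos: [0.5039, 0.2956, 0.0903]
tcp_rot: [-0.687, 0.727, -0.0, 0.0]
contact_force: [0.2, -0.3, -1.9]
opening: 0.212
finger_force: 59.4
```

```bash
python3 - <<'E'
from h import *
s=get_state(); print(s['eef_pos'].round(4),s['contact_force'])
go([.5020,.2948,.066],4.654-2*np.pi)
E
```

```text
[0.5039 0.2956 0.0903] [ 0.18634305 -0.34494895 -1.85577071]
t [0.0012 0.0025 0.0324] w [-0.0005  0.0002  0.0013] yaw0 -1.628 rows 0.4
```

Call:
arm_command --steps '[{"translation": [0.001,0.0025,0.012],"twist": [0,0,0],"fingers": -1},{"translation": [0.001,0.0025,0.02],"twist": [0,0,0],"fingers": -1},{"translation": [0.001,0.0025,0.027],"twist": [0,0,0],"fingers": -1},{"translation": [0.001,0.0025,0.033],"twist": [0,0,0],"fingers": -1},{"translation": [0.001,0.0025,0.033],"twist": [0,0,0],"fingers": -1}]'

```text
time: 22.4
eef_pos: [0.502, 0.295, 0.065]
tcp_rot: [-0.687, 0.727, -0.0, 0.001]
contact_force: [3.0, 1.7, -0.8]
opening: 0.212
finger_force: 59.5
```

Call:
arm_command --steps '[{"translation": [0,0,0.005],"twist": [0,0,0],"fingers": -1},{"translation": [0,0,0.009],"twist": [0,0,0],"fingers": -1},{"translation": [0,0,0.009],"twist": [0,0,0],"fingers": -1}]'

```text
time: 22.78
eef_pos: [0.5025, 0.295, 0.064]
tcp_rot: [-0.687, 0.726, -0.0, -0.001]
contact_force: [-9.8, -6.0, 25.7]
opening: 0.209
finger_force: 62.5
```

Call:
arm_command --steps '[{"translation": [0,0,-0.008],"twist": [0,0,0],"fingers": -1},{"translation": [0,0,-0.008],"twist": [0,0,0],"fingers": 0},{"translation": [0,0,-0.008],"twist": [0,0,0],"fingers": 0},{"translation": [0,0,-0.008],"twist": [0,0,0],"fingers": 0},{"translation": [0,0,-0.07],"twist": [0,0,0],"fingers": 0}]'

```text
time: 23.4
eef_pos: [0.4982, 0.2935, 0.1063]
tcp_rot: [-0.687, 0.727, 0.002, -0.005]
contact_force: [0.3, -0.5, 0.3]
opening: 0.5
finger_force: 0.0
```

Call:
arm_command --steps '[{"translation": [0.033,0,0],"twist": [0,0,0],"fingers": -1},{"translation": [0.033,0,0],"twist": [0,0,0],"fingers": -1},{"translation": [0.033,0,0],"twist": [0,0,0],"fingers": -1},{"translation": [0.033,0,0.028],"twist": [0,0,0],"fingers": -1},{"translation": [0.033,0,0.028],"twist": [0,0,0],"fingers": -1}]'

```text
time: 24.02
eef_pos: [0.4984, 0.27, 0.0874]
tcp_rot: [-0.687, 0.727, 0.001, -0.002]
contact_force: [-0.2, 0.2, 0.0]
opening: -0.001
finger_force: 0.0
```

```bash
python3 - <<'E'
from h import *
s=get_state(); print(s['eef_pos'].round(4),s['contact_force'],s['opening'])
E
```

```text
[0.4984 0.27   0.0874] [-0.17047061  0.17256387  0.03623932] -0.0005166205713882871
```

Call:
arm_command --steps '[{"translation": [0,-0.002,0.008],"twist": [0,0,0],"fingers": -1},{"translation": [0,-0.002,0.014],"twist": [0,0,0],"fingers": -1},{"translation": [0,-0.002,0.016],"twist": [0,0,0],"fingers": -1}]'

```text
time: 24.4
eef_pos: [0.5017, 0.2701, 0.0777]
tcp_rot: [-0.687, 0.727, 0.0, -0.0]
contact_force: [0.1, 0.1, -0.3]
opening: 0.003
finger_force: 0.0
```

Call:
arm_command --steps '[{"translation": [0,0,0.004],"twist": [0,0,0],"fingers": -1},{"translation": [0,0,0.004],"twist": [0,0,0],"fingers": -1}]'

```text
time: 24.65
eef_pos: [0.5021, 0.27, 0.0752]
tcp_rot: [-0.687, 0.727, -0.0, 0.0]
contact_force: [0.3, -0.2, 1.1]
opening: -0.001
finger_force: 0.5
```

```bash
python3 - <<'E'
from h import *
s=get_state(); print(s['eef_pos'].round(4),s['contact_force'])
# pliers
J=np.array([.4323,.0987]);G=np.array([.4215,-.0674]);u=(J-G)/np.linalg.norm(J-G); g=J-u*.048; print('pl grip',g,np.arctan2(u[1],u[0]))
go([g[0],g[1],.13],1.9,([s['eef_pos'][0],s['eef_pos'][1],.13],-1.629))
E
```

```text
[0.5021 0.27   0.0752] [ 0.26952857 -0.23880707  1.09651941]
pl grip [0.42918557 0.05080115] 1.505866654139631
t [0.2974 0.08   0.    ] w [-0.      0.     -0.3699] yaw0 -1.629 rows 3.7
```

The short driver is home too (top at 0.075). Next are the pliers.

Call:
arm_command --steps '[{"translation": [0,0,-0.08],"twist": [0,0,0.1],"fingers": -1},{"translation": [0.06,0.02,-0.09],"twist": [0,0,0.27],"fingers": 0},{"translation": [0.12,0.04,-0.09],"twist": [0,0,0.45],"fingers": 0},{"translation": [0.18,0.06,-0.09],"twist": [0,0,0.63],"fingers": 0},{"translation": [0.18,0.06,-0.09],"twist": [0,0,0.8],"fingers": 0}]'

```text
time: 25.28
eef_pos: [0.448, 0.1358, 0.1421]
tcp_rot: [-0.328, 0.945, 0.0, -0.0]
contact_force: [0.4, 0.6, 0.5]
opening: 0.501
finger_force: 0.0
```

Call:
arm_command --steps '[{"translation": [0,0,0],"twist": [0,0,0.178],"fingers": 0},{"translation": [0,0,0],"twist": [0,0,0.356],"fingers": 0},{"translation": [0,0,0],"twist": [0,0,0.534],"fingers": 0},{"translation": [0,0,0],"twist": [0,0,0.71],"fingers": 0},{"translation": [0,0,0],"twist": [0,0,0.88],"fingers": 0}]'

```text
time: 25.9
eef_pos: [0.4492, 0.1379, 0.1424]
tcp_rot: [0.125, 0.992, 0.0, 0.0]
contact_force: [0.4, -0.0, -0.6]
opening: 0.503
finger_force: 0.0
```

Call:
arm_command --steps '[{"translation": [0,0,0],"twist": [0,0,0.178],"fingers": 0},{"translation": [0,0,0],"twist": [0,0,0.356],"fingers": 0},{"translation": [0,0,0],"twist": [0,0,0.534],"fingers": 0},{"translation": [0,0,0],"twist": [0,0,0.71],"fingers": 0},{"translation": [0,0,0],"twist": [0,0,0.88],"fingers": 0}]'

```text
time: 26.52
eef_pos: [0.4492, 0.1379, 0.1424]
tcp_rot: [0.553, 0.833, 0.0, 0.0]
contact_force: [-1.0, 0.8, 0.1]
opening: 0.503
finger_force: 0.0
```

```bash
python3 - <<'E'
from det import *
s=get_state(); print(s['eef_pos'].round(4),s['opening'],s['qpos'].round(2))
go([.4292,.0508,.13],1.506)
E
```

```text
[0.4492 0.1379 0.1424] 0.5033920484807012 [ 0.08 -0.08  2.15  0.    1.08 -0.32]
t [-0.0967 -0.0696  0.0165] w [ 2.000e-04 -3.000e-04  4.425e-01] yaw0 1.969 rows 2.5
```

Call:
arm_command --steps '[{"translation": [-0.097,-0.07,0],"twist": [0,0,0.178],"fingers": 0},{"translation": [-0.097,-0.07,0],"twist": [0,0,0.356],"fingers": 0},{"translation": [-0.097,-0.07,0],"twist": [0,0,0.443],"fingers": 0},{"translation": [-0.097,-0.07,0],"twist": [0,0,0.443],"fingers": 0}]'

```text
time: 27.02
eef_pos: [0.4296, 0.05, 0.1425]
tcp_rot: [0.728, 0.686, 0.0, 0.0]
contact_force: [-0.0, 1.3, -1.0]
opening: 0.504
finger_force: 0.0
```

```bash
python3 - <<'E'
from det import *
import pickle
s=get_state(); print(s['eef_pos'].round(4),s['opening'],s['qpos'].round(2))
c=wristcal(read_camera('wrist'),s); comp(c,0,.007); save('w9',cv2.resize(c['pixels'],(640,480))); pickle.dump((c,s),open('w9.pkl','wb'))
print('pred tip',proj(c,[.4323,.0987,.0065])/.8,'grip',proj(c,[.4292,.0508,.0065])/.8)
go([.4292,.0508,.008],1.506)
E
```

```text
[0.4296 0.05   0.1425] 0.5038759504137055 [-0.12 -0.17  2.23  0.    1.09 -0.06]
red [255, 188, 29, 94, 824] mean [ 0.4451 -0.0156] +y end [0.4358 0.0362] -y end [ 0.4551 -0.0713] yaw 1.748 width 0.0151
red [220, 191, 29, 90, 802] mean [ 0.4026 -0.015 ] +y end [0.418  0.0334] -y end [ 0.3863 -0.0663] yaw 1.263 width 0.0157
pred tip [315.99058869 153.66133992] grip [315.65949761 216.5345953 ]
t [ 0.0007 -0.0007  0.1793] w [ 0.0003 -0.0002  0.0066] yaw0 1.513 rows 2.2
```

View pics/w9.png

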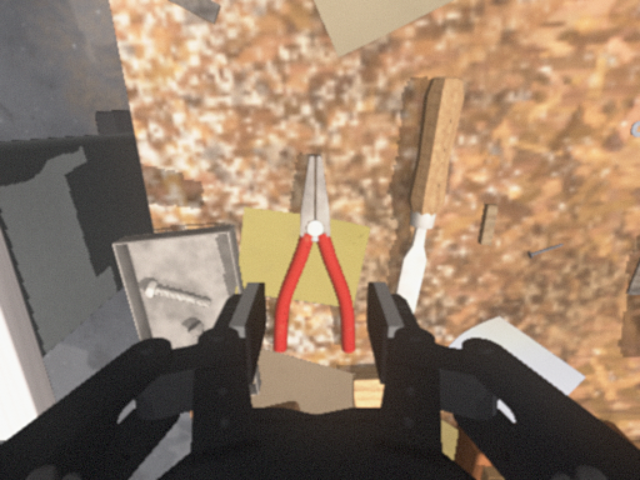

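Pliers at (316,154–350) exactly as predicted.

Call:
arm_command --steps '[{"translation": [0.001,-0.001,0.08],"twist": [0,0,0.007],"fingers": 0},{"translation": [0.001,-0.001,0.15],"twist": [0,0,0.007],"fingers": 0},{"translation": [0.001,-0.001,0.181],"twist": [0,0,0.007],"fingers": 0},{"translation": [0.001,-0.001,0.181],"twist": [0,0,0.007],"fingers": 0},{"translation": [0.001,-0.001,0.181],"twist": [0,0,0.007],"fingers": -1}]'

```text
time: 27.7
eef_pos: [0.4301, 0.0512, 0.0077]
tcp_rot: [0.73, 0.684, 0.001, 0.001]
contact_force: [0.4, -0.3, -0.0]
opening: 0.3
finger_force: 0.8
```

Call:
arm_command --steps '[{"translation": [0,0,0],"twist": [0,0,0],"fingers": -1},{"translation": [0,0,0],"twist": [0,0,0],"fingers": -1},{"translation": [0,0,0],"twist": [0,0,0],"fingers": -1}]' --grip_force 80

```text
time: 28.08
eef_pos: [0.4303, 0.0511, 0.0083]
tcp_rot: [0.73, 0.683, 0.001, 0.001]
contact_force: [-1.5, 1.9, 6.7]
opening: 0.216
finger_force: 78.5
```

Call:
arm_command --steps '[{"translation": [0,0,-0.1],"twist": [0,0,0],"fingers": -1},{"translation": [0,0,-0.18],"twist": [0,0,0],"fingers": -1},{"translation": [0,0,-0.2],"twist": [0,0,0],"fingers": -1},{"translation": [0,0,-0.2],"twist": [0,0,0],"fingers": -1}]'

```text
time: 28.58
eef_pos: [0.4305, 0.0508, 0.159]
tcp_rot: [0.73, 0.683, 0.002, 0.002]
contact_force: [-0.6, -0.3, -2.5]
opening: 0.216
finger_force: 78.4
```

```bash
python3 - <<'E'
from det import *
s=get_state(); print(s['eef_pos'].round(4),s['opening']*85,s['wrist_torque'])
go([.52,.22,.16],1.506)
E
```

```text
[0.4305 0.0508 0.159 ] 18.325403571494668 [ 0.06443137  0.00548152 -0.00616024]
t [ 0.233   0.1041 -0.0007] w [ 0.0061  0.0004 -0.0016] yaw0 1.504 rows 3.1
```

Call:
arm_command --steps '[{"translation": [0.07,0.03,0],"twist": [0,0,-0.178],"fingers": -1},{"translation": [0.14,0.06,0],"twist": [0,0,-0.356],"fingers": -1},{"translation": [0.233,0.104,0],"twist": [0,0,-0.534],"fingers": -1},{"translation": [0.233,0.104,0],"twist": [0,0,-0.71],"fingers": -1},{"translation": [0.233,0.104,0],"twist": [0,0,-0.88],"fingers": -1}]'

```text
time: 29.2
eef_pos: [0.517, 0.2212, 0.153]
tcp_rot: [0.347, 0.938, -0.001, -0.002]
contact_force: [0.2, 0.4, -2.2]
opening: 0.217
finger_force: 78.6
```

Call:
arm_command --steps '[{"translation": [0,0,0],"twist": [0,0,-0.178],"fingers": -1},{"translation": [0,0,0],"twist": [0,0,-0.356],"fingers": -1},{"translation": [0,0,0],"twist": [0,0,-0.534],"fingers": -1},{"translation": [0,0,0],"twist": [0,0,-0.71],"fingers": -1},{"translation": [0,0,0],"twist": [0,0,-0.88],"fingers": -1}]'

```text
time: 29.82
eef_pos: [0.5165, 0.2196, 0.1531]
tcp_rot: [-0.106, 0.994, -0.0, -0.003]
contact_force: [-0.2, 0.0, -2.0]
opening: 0.218
finger_force: 78.6
```

```bash
python3 - <<'E'
from h import *
s=get_state(); print(s['eef_pos'].round(4),s['opening']*85,s['qpos'].round(2))
go([.5734,.2782,.14],4.654-2*np.pi)
E
```

```text
[0.5165 0.2196 0.1531] 18.525471252151437 [ 0.22  0.12  1.92 -0.    1.11 -1.56]
t [-0.0906  0.0604  0.017 ] w [ 0.0033 -0.0048 -1.2422] yaw0 -2.93 rows 7.0
```

Call:
arm_command --steps '[{"translation": [-0.09,0.06,0],"twist": [0,0,0],"fingers": -1},{"translation": [-0.09,0.06,0],"twist": [0,0,-0.17],"fingers": -1},{"translation": [-0.09,0.06,0],"twist": [0,0,-0.34],"fingers": -1},{"translation": [-0.09,0.06,0.01],"twist": [0,0,-0.51],"fingers": -1},{"translation": [-0.09,0.06,0.01],"twist": [0,0,-0.68],"fingers": -1}]'

```text
time: 30.45
eef_pos: [0.573, 0.2772, 0.1442]
tcp_rot: [-0.446, 0.895, 0.0, -0.004]
contact_force: [-1.0, 0.7, -2.6]
opening: 0.218
finger_force: 78.7
```

Call:
arm_command --steps '[{"translation": [0,0,0],"twist": [0,0,-0.17],"fingers": -1},{"translation": [0,0,0],"twist": [0,0,-0.34],"fingers": -1},{"translation": [0,0,0],"twist": [0,0,-0.5],"fingers": -1},{"translation": [0,0,0],"twist": [0,0,-0.56],"fingers": -1},{"translation": [0,0,0],"twist": [0,0,-0.56],"fingers": -1}]'

```text
time: 31.08
eef_pos: [0.5737, 0.2774, 0.1458]
tcp_rot: [-0.683, 0.731, 0.001, -0.002]
contact_force: [0.2, 0.9, -2.2]
opening: 0.214
finger_force: 78.6
```

```bash
python3 - <<'E'
from h import *
import pickle
s=get_state(); print(s['eef_pos'].round(4),s['opening']*85,s['qpos'].round(2))
c=wristcal(read_camera('wrist'),s); save('w10',cv2.resize(c['pixels'],(640,480))); pickle.dump((c,s),open('w10.pkl','wb'))
t=np.array([.5056,.3182]); th=-.0587
def T(x,y,z): return [t[0]+(x*np.cos(th)-y*np.sin(th))/1e3,t[1]+(x*np.sin(th)+y*np.cos(th))/1e3,z]
print('seat',T(70,-36,.0665)); print('pocket jaw end',(proj(c,T(70,-86.5,.060))/.8).round(1))
go([*T(70,-36,0)[:2],.09],4.654-2*np.pi)
R=Rn.from_quat(s['tcp_rot']).as_matrix(); print('expected jaw tip px',(proj(c,s['eef_pos']+R@[.048,0,.002])/.8).round(1))
E
```

```text
[0.5737 0.2774 0.1458] 18.201993820213676 [ 0.29  0.29  1.74 -0.    1.12 -2.78]
seat [np.float64(0.5733674488379189), np.float64(0.27815536392973395), 0.0665]
pocket jaw end [314.8 161.3]
t [-0.0009  0.0006  0.0751] w [ 0.0037 -0.0016 -0.0089] yaw0 -1.638 rows 0.9
expected jaw tip px [315.2 189.1]
```

View pics/w10.png

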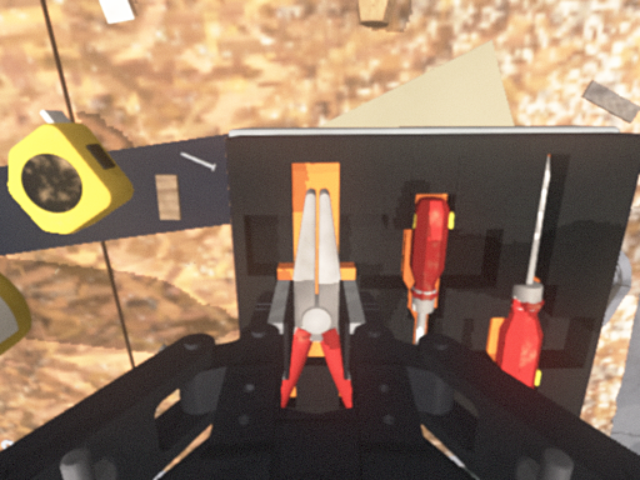

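Picture: the pliers' jaw tips are at (318,190) as expected and the pocket end is at (316,163). The pliers are in line and the grip is true. That was the last of my 14 pictures, so from here I use measurements only.

Call:
arm_command --steps '[{"translation": [-0.0022,0.0006,0.04],"twist": [0,0,-0.009],"fingers": -1},{"translation": [-0.0022,0.0006,0.072],"twist": [0,0,-0.009],"fingers": -1},{"translation": [-0.0022,0.0006,0.072],"twist": [0,0,-0.009],"fingers": -1},{"translation": [-0.0022,0.0006,0.072],"twist": [0,0,-0.009],"fingers": -1}]'

```text
time: 31.62
eef_pos: [0.5753, 0.2798, 0.0956]
tcp_rot: [-0.686, 0.727, -0.0, 0.0]
contact_force: [0.9, -0.5, -1.5]
opening: 0.214
finger_force: 78.7
```

```bash
python3 - <<'E'
from h import *
s=get_state(); print(s['eef_pos'].round(4),s['contact_force'])
go([.5734,.2792,.070],4.654-2*np.pi)
E
```

```text
[0.5753 0.2798 0.0956] [ 0.89790574 -0.4737179  -1.49082832]
t [0.0009 0.0025 0.0341] w [-0.0006  0.0002  0.0008] yaw0 -1.628 rows 0.4
```

Call:
arm_command --steps '[{"translation": [0.001,0.0025,0.012],"twist": [0,0,0],"fingers": -1},{"translation": [0.001,0.0025,0.02],"twist": [0,0,0],"fingers": -1},{"translation": [0.001,0.0025,0.027],"twist": [0,0,0],"fingers": -1},{"translation": [0.001,0.0025,0.034],"twist": [0,0,0],"fingers": -1},{"translation": [0.001,0.0025,0.036],"twist": [0,0,0],"fingers": -1}]'

```text
time: 32.25
eef_pos: [0.573, 0.279, 0.0684]
tcp_rot: [-0.687, 0.727, 0.0, -0.0]
contact_force: [-2.9, -1.7, 4.1]
opening: 0.214
finger_force: 80.1
```

Call:
arm_command --steps '[{"translation": [0,0,0.003],"twist": [0,0,0],"fingers": -1},{"translation": [0,0,0.003],"twist": [0,0,0],"fingers": -1}]'

```text
time: 32.5
eef_pos: [0.573, 0.279, 0.0683]
tcp_rot: [-0.687, 0.727, 0.0, -0.001]
contact_force: [-5.3, -3.3, 9.1]
opening: 0.216
finger_force: 80.8
```

Call:
arm_command --steps '[{"translation": [0,0,-0.004],"twist": [0,0,0],"fingers": -1},{"translation": [0,0,-0.004],"twist": [0,0,0],"fingers": 0},{"translation": [0,0,-0.004],"twist": [0,0,0],"fingers": 0},{"translation": [0,0,-0.004],"twist": [0,0,0],"fingers": 0},{"translation": [0,0,-0.08],"twist": [0,0,0],"fingers": 0}]'

```text
time: 33.12
eef_pos: [0.569, 0.2778, 0.1201]
tcp_rot: [-0.687, 0.727, 0.003, -0.006]
contact_force: [0.6, 0.2, 0.6]
opening: 0.499
finger_force: 0.0
```

Call:
arm_command --steps '[{"translation": [0,0.0,-0.09],"twist": [0,0,0.178],"fingers": 0},{"translation": [0.05,0.02,-0.1],"twist": [0,0,0.356],"fingers": 0},{"translation": [0.1,0.04,-0.1],"twist": [0,0,0.534],"fingers": 0},{"translation": [0.15,0.04,-0.1],"twist": [0,0,0.71],"fingers": 0},{"translation": [0.15,0.04,-0.1],"twist": [0,0,0.88],"fingers": 0}]'

```text
time: 33.75
eef_pos: [0.5365, 0.1664, 0.2011]
tcp_rot: [-0.288, 0.958, -0.0, 0.0]
contact_force: [0.2, 0.6, -0.6]
opening: 0.498
finger_force: 0.0
```

Call:
arm_command --steps '[{"translation": [0,0,0],"twist": [0,0,0.178],"fingers": 0},{"translation": [0,0,0],"twist": [0,0,0.356],"fingers": 0},{"translation": [0,0,0],"twist": [0,0,0.534],"fingers": 0},{"translation": [0,0,0],"twist": [0,0,0.71],"fingers": 0},{"translation": [0,0,0],"twist": [0,0,0.88],"fingers": 0}]'

```text
time: 34.38
eef_pos: [0.5367, 0.1685, 0.2009]
tcp_rot: [0.167, 0.986, 0.0, 0.0]
contact_force: [0.0, -0.4, 0.7]
opening: 0.501
finger_force: 0.0
```

```bash
python3 - <<'E'
from det import *
import pickle
c,s9=pickle.load(open('w9.pkl','rb'))
print('w9 b end',ray(c,78*.8,444*.8,.0125).round(4),'collar',ray(c,215*.8,424*.8,.0125).round(4),'blade far',ray(c,305*.8,409*.8,.009).round(4))
A=np.array([.5245,.1459]);B=np.array([.4998,-.0539]);u=(A-B)/np.linalg.norm(A-B);g=A-u*.07;print('b grip',g)
s=get_state(); print(s['eef_pos'].round(4),s['opening'],s['qpos'].round(2))
c=read_camera('top')
for q in ['chisel_b_grip','chisel_b']:
  for d in recognise(c,q)[:3]: print(q,ray(c,*d['point'],.012).round(3),round(d['conf'],2))
go([*g,.14],1.448)
E
```

```text
w9 b end [0.5226 0.1448 0.0125] collar [0.5115 0.0487 0.0125] blade far [ 0.502  -0.0289  0.009 ]
b grip [0.51591172 0.07642884]
[0.5367 0.1685 0.2009] 0.500601875909618 [ 0.12  0.07  1.89  0.    1.19 -1.11]
chisel_b_grip [0.512 0.055 0.012] 0.82
chisel_b [0.508 0.06  0.012] 0.87
chisel_b [ 0.712 -0.007  0.012] 0.57
t [-0.0132 -0.1251  0.0812] w [1.0000e-04 0.0000e+00 1.3053e+00] yaw0 2.815 rows 7.3
```

Call:
arm_command --steps '[{"translation": [-0.013,-0.06,0],"twist": [0,0,0.178],"fingers": 0},{"translation": [-0.013,-0.125,0],"twist": [0,0,0.356],"fingers": 0},{"translation": [-0.013,-0.125,0],"twist": [0,0,0.534],"fingers": 0},{"translation": [-0.013,-0.125,0],"twist": [0,0,0.71],"fingers": 0},{"translation": [-0.013,-0.125,0],"twist": [0,0,0.88],"fingers": 0}]'

```text
time: 35.15
eef_pos: [0.5155, 0.0764, 0.201]
tcp_rot: [0.587, 0.81, 0.0, 0.0]
contact_force: [0.4, -0.0, 0.6]
opening: 0.501
finger_force: 0.0
```

Call:
arm_command --steps '[{"translation": [0,0,0.08],"twist": [0,0,0.178],"fingers": 0},{"translation": [0,0,0.08],"twist": [0,0,0.356],"fingers": 0},{"translation": [0,0,0.08],"twist": [0,0,0.422],"fingers": 0},{"translation": [0,0,0.08],"twist": [0,0,0.422],"fingers": 0}]'

```text
time: 35.65
eef_pos: [0.5156, 0.0766, 0.1408]
tcp_rot: [0.748, 0.664, -0.0, -0.0]
contact_force: [1.0, -0.1, -0.3]
opening: 0.497
finger_force: 0.0
```

```bash
cat >> det.py <<'E'
def white(c,z=.009,lo=None):
    hsv=cv2.cvtColor(c['pixels'],cv2.COLOR_RGB2HSV).astype(int); S,V=hsv[:,:,1],hsv[:,:,2]
    m=((S<28)&(V>200)).astype(np.uint8); n,l,st,ce=cv2.connectedComponentsWithStats(m)
    for i in range(1,n):
        if st[i,4]<150: continue
        ys,xs=np.where(l==i); P=np.array([ray(c,y,x,z)[:2] for x,y in zip(xs,ys)]); pr('white',st[i],P)
def wood(c,z=.0125,h=(5,20),smin=90,vmin=60,amin=500):
    hsv=cv2.medianBlur(cv2.cvtColor(c['pixels'],cv2.COLOR_RGB2HSV),5).astype(int); H,S,V=hsv[:,:,0],hsv[:,:,1],hsv[:,:,2]
    m=((H>=h[0])&(H<=h[1])&(S>smin)&(V>vmin)).astype(np.uint8); n,l,st,ce=cv2.connectedComponentsWithStats(m)
    for i in range(1,n):
        if st[i,4]<amin: continue
        ys,xs=np.where(l==i); P=np.array([ray(c,y,x,z)[:2] for x,y in zip(xs,ys)]); pr('wood',st[i],P)
def pr(n,st,P):
    mu=P.mean(0); u=np.linalg.svd(P-mu,full_matrices=False)[2][0]
    if u[1]<0:u=-u
    t=(P-mu)@u; w=(P-mu)@[-u[1],u[0]]
    print(n,st.tolist(),'mean',mu.round(4),'+y',(mu+u*t.max()).round(4),'-y',(mu+u*t.min()).round(4),'yaw',np.arctan2(u[1],u[0]).round(3),'w',np.ptp(w).round(4))
E
python3 - <<'E'
from det import *
s=get_state(); print(s['eef_pos'].round(4),s['opening'],s['qpos'].round(2))
c=wristcal(read_camera('wrist'),s); white(c)
p=proj(c,[.5145,.0756,.02]).astype(int); print(p, 'row',[tuple(int(v) for v in c['pixels'][p[1],x]) for x in range(p[0]-40,p[0]+41,4)])
go([.5145,.0756,.006],1.452)
E
```

```text
[0.5156 0.0766 0.1408] 0.49664751042883293 [-0.05  0.04  2.03  0.    1.07  0.07]
white [435, 94, 29, 119, 2048] mean [0.7015 0.0804] +y [0.6934 0.1296] -y [0.7125 0.0143] yaw 1.736 w 0.0184
white [242, 204, 18, 83, 1112] mean [ 0.504  -0.0033] +y [0.512  0.0475] -y [ 0.4972 -0.046 ] yaw 1.414 w 0.0176
white [281, 291, 26, 26, 333] mean [ 0.5432 -0.0779] +y [ 0.5542 -0.0619] -y [ 0.5329 -0.0931] yaw 0.972 w 0.0227
white [353, 329, 21, 27, 358] mean [ 0.616 -0.14 ] +y [ 0.6083 -0.1165] -y [ 0.6216 -0.1574] yaw 1.885 w 0.0225
[252 179] row [(201, 165, 134), (175, 136, 104), (228, 198, 160), (201, 159, 120), (141, 110, 78), (123, 100, 76), (103, 81, 61), (115, 91, 65), (149, 119, 89), (213, 165, 120), (213, 165, 121), (223, 179, 133), (219, 173, 127), (210, 165, 120), (136, 104, 78), (171, 132, 103), (220, 165, 129), (196, 148, 112), (181, 133, 101), (167, 123, 88), (159, 115, 79)]
t [-0.0015 -0.0014  0.18  ] w [ 0.0003 -0.0001 -0.0003] yaw0 1.452 rows 2.2
```

Call:
arm_command --steps '[{"translation": [-0.001,0,0.08],"twist": [0,0,0],"fingers": 0},{"translation": [-0.001,0,0.15],"twist": [0,0,0],"fingers": 0},{"translation": [-0.001,0,0.18],"twist": [0,0,0],"fingers": 0},{"translation": [-0.001,0,0.18],"twist": [0,0,0],"fingers": 0},{"translation": [-0.001,0,0.18],"twist": [0,0,0],"fingers": -1}]'

```text
time: 36.33
eef_pos: [0.5166, 0.0758, 0.0073]
tcp_rot: [0.749, 0.663, 0.001, 0.001]
contact_force: [-0.7, 0.5, 0.7]
opening: 0.3
finger_force: 0.1
```

Call:
arm_command --steps '[{"translation": [0,0,0],"twist": [0,0,0],"fingers": -1},{"translation": [0,0,0],"twist": [0,0,0],"fingers": -1},{"translation": [0,0,0],"twist": [0,0,0],"fingers": -1}]'

```text
time: 36.7
eef_pos: [0.517, 0.0758, 0.0076]
tcp_rot: [0.749, 0.663, 0.001, 0.001]
contact_force: [-0.6, -0.1, 7.4]
opening: 0.276
finger_force: 79.6
```

Call:
arm_command --steps '[{"translation": [0,0,-0.1],"twist": [0,0,0],"fingers": -1},{"translation": [0,0,-0.18],"twist": [0,0,0],"fingers": -1},{"translation": [0,0,-0.2],"twist": [0,0,0],"fingers": -1},{"translation": [0,0,-0.2],"twist": [0,0,0],"fingers": -1}]'

```text
time: 37.2
eef_pos: [0.5169, 0.0758, 0.1584]
tcp_rot: [0.749, 0.663, 0.002, 0.002]
contact_force: [0.1, -0.1, -1.2]
opening: 0.271
finger_force: 79.2
```

```bash
python3 - <<'E'
from det import *
s=get_state(); print(s['eef_pos'].round(4),s['opening']*85,s['contact_force'])
go([.56,-.10,.22],1.456)
c=wristcal(read_camera('wrist'),s); white(c,s['eef_pos'][2]+.002)
E
```

```text
[0.5169 0.0758 0.1584] 23.011999085030563 [ 0.11882716 -0.06913222 -1.20139391]
t [-0.2257  0.0861 -0.0818] w [ 0.0054 -0.0004 -0.0069] yaw0 1.449 rows 3.1
white [420, 93, 28, 112, 1823] mean [0.6088 0.1162] +y [0.6049 0.1398] -y [0.614  0.0848] yaw 1.734 w 0.0089
white [245, 291, 23, 40, 597] mean [0.5122 0.0329] +y [0.5158 0.0462] -y [0.5085 0.0195] yaw 1.304 w 0.012
```

```bash
cat > rest.py <<'E'
from h import *
import pickle
from scipy.optimize import minimize
from scipy.ndimage import map_coordinates
c1,_=pickle.load(open('w1.pkl','rb'))
ct=read_camera('top'); im=cv2.imread('pics/top0.png')[:,:,::-1]; ct=dict(ct); ct['pixels']=cv2.resize(im,(512,384),interpolation=cv2.INTER_AREA)
def rects():
    out=[]
    for y,g in ((75,34),(-50,24)):
        h=(74-g)/2
        for a,b in ((-75,-37-g/2),(-h,h),(37+g/2,75)): out.append([(a,y-8),(b,y-8),(b,y+8),(a,y+8)])
    return out
S=[]
for r in rects():
    for i in range(4):
        a,b=np.array(r[i],float),np.array(r[(i+1)%4],float); n=max(6,int(np.linalg.norm(b-a)/1.5))
        nr=np.array([b[1]-a[1],-(b[0]-a[0])])/np.linalg.norm(b-a)  # outward
        for t in (np.arange(n)+.5)/n: S.append([*(a+(b-a)*t),*nr])
S=np.array(S)
def cost(p,cs):
    c,s=np.cos(p[2]),np.sin(p[2]); R=np.array([[c,-s],[s,c]]); P=S[:,:2]@R.T/1e3+np.array(p[:2])/1e3*1e3; N=S[:,2:]@R.T
    tot=0
    for cam,f in cs:
        v=[]
        for sg in (-1.5e-3,1.5e-3):
            X=np.c_[P+N*sg,np.full(len(P),.076)]; q=(X@np.array(cam['R']).T+cam['t'])@np.array(cam['K']).T; q=q[:,:2]/q[:,2:]
            v.append(map_coordinates(f,[q[:,1],q[:,0]],order=1,mode='nearest'))
        tot+=np.mean(np.clip(v[1]-v[0],-60,20))
    return tot
def prep(c): return (c,cv2.GaussianBlur(cv2.cvtColor(c['pixels'],cv2.COLOR_RGB2LAB)[:,:,0].astype(float)+0.*0,(0,0),.7))
A=prep(c1);B=prep(ct)
for nm,cs in (('w1',[A]),('top',[B]),('both',[A,B])):
    best=min(((cost((x,y,t),cs),x,y,t) for x in np.arange(.604,.626,.002) for y in np.arange(-.264,-.24,.002) for t in np.arange(-.16,-.07,.01)))
    r=minimize(cost,best[1:],args=(cs,),method='Nelder-Mead',options=dict(initial_simplex=np.array(best[1:])+np.array([[0,0,0],[.002,0,0],[0,.002,0],[0,0,.01]])))
    p=r.x; print(nm,p.round(4),round(r.fun,2),[((p[0]+(x*np.cos(p[2])-30*np.sin(p[2]))/1e3).round(4),(p[1]+(x*np.sin(p[2])+30*np.cos(p[2]))/1e3).round(4)) for x in (-37,37)])
E
python3 rest.py
```

```text
w1 [ 0.6165 -0.2529 -0.1152] -33.32 [(np.float64(0.5832), np.float64(-0.2189)), (np.float64(0.6567), np.float64(-0.2274))]
top [ 0.6156 -0.2556 -0.1204] -26.51 [(np.float64(0.5824), np.float64(-0.2214)), (np.float64(0.6559), np.float64(-0.2303))]
both [ 0.6161 -0.2541 -0.1172] -52.74 [(np.float64(0.5829), np.float64(-0.22)), (np.float64(0.6564), np.float64(-0.2286))]
```

Call:
arm_command --steps '[{"translation": [-0.15,0.08,-0.02],"twist": [0,0,0],"fingers": -1},{"translation": [-0.23,0.13,-0.02],"twist": [0,0,0],"fingers": -1},{"translation": [-0.3,0.17,-0.02],"twist": [0,0,0],"fingers": -1},{"translation": [-0.38,0.22,-0.02],"twist": [0,0,0],"fingers": -1},{"translation": [-0.38,0.22,-0.02],"twist": [0,0,0],"fingers": -1}]'

```text
time: 37.92
eef_pos: [0.6365, -0.2124, 0.1667]
tcp_rot: [0.749, 0.663, -0.001, -0.003]
contact_force: [0.9, 0.7, -0.4]
opening: 0.268
finger_force: 79.1
```

Call:
arm_command --steps '[{"translation": [0,0,0],"twist": [0,0,0],"fingers": -1},{"translation": [0,0,0],"twist": [0,0,0],"fingers": -1}]'

```text
time: 38.17
eef_pos: [0.6359, -0.2104, 0.1672]
tcp_rot: [0.749, 0.662, -0.001, -0.003]
contact_force: [-0.0, 0.4, -1.3]
opening: 0.268
finger_force: 79.2
```

```bash
python3 - <<'E'
from det import *
s=get_state(); print(s['eef_pos'].round(4),s['opening']*85,s['qpos'].round(2))
go([.6563,-.2286,.11],1.454)
E
```

```text
[ 0.6359 -0.2104  0.1672] 22.818669471722128 [-0.47  0.33  1.64  0.    1.18 -0.35]
t [-0.0209  0.0304  0.0761] w [-0.0051 -0.0023 -0.0057] yaw0 1.448 rows 1.0
```

Call:
arm_command --steps '[{"translation": [-0.021,0.0304,0.04],"twist": [0,0,-0.006],"fingers": -1},{"translation": [-0.021,0.0304,0.076],"twist": [0,0,-0.006],"fingers": -1},{"translation": [-0.021,0.0304,0.076],"twist": [0,0,-0.006],"fingers": -1},{"translation": [-0.021,0.0304,0.076],"twist": [0,0,-0.006],"fingers": -1}]'

```text
time: 38.67
eef_pos: [0.6582, -0.2283, 0.1142]
tcp_rot: [0.746, 0.666, 0.0, 0.0]
contact_force: [0.1, -0.5, -1.1]
opening: 0.266
finger_force: 79.2
```

```bash
python3 - <<'E'
from det import *
s=get_state(); print(s['eef_pos'].round(4),s['contact_force'])
go([.6563,-.2286,.066],1.454)
E
```

```text
[ 0.6582 -0.2283  0.1142] [ 0.05608834 -0.45656665 -1.06075377]
t [-0.0006 -0.0025  0.0643] w [ 0.0002 -0.      0.0023] yaw0 1.456 rows 0.8
```

Call:
arm_command --steps '[{"translation": [-0.0006,-0.0025,0.025],"twist": [0,0,0.002],"fingers": -1},{"translation": [-0.0006,-0.0025,0.04],"twist": [0,0,0.002],"fingers": -1},{"translation": [-0.0006,-0.0025,0.053],"twist": [0,0,0.002],"fingers": -1},{"translation": [-0.0006,-0.0025,0.064],"twist": [0,0,0.002],"fingers": -1},{"translation": [-0.0006,-0.0025,0.066],"twist": [0,0,0.002],"fingers": -1}]'

```text
time: 39.3
eef_pos: [0.6562, -0.2299, 0.0639]
tcp_rot: [0.748, 0.664, -0.0, -0.0]
contact_force: [-1.8, 0.1, 3.4]
opening: 0.266
finger_force: 79.6
```

Call:
arm_command --steps '[{"translation": [0,0,0.001],"twist": [0,0,0],"fingers": -1},{"translation": [0,0,0.001],"twist": [0,0,0],"fingers": -1}]'

```text
time: 39.55
eef_pos: [0.6564, -0.2299, 0.064]
tcp_rot: [0.748, 0.664, 0.0, 0.0]
contact_force: [-1.1, 0.0, 1.0]
opening: 0.263
finger_force: 79.5
```

Seated. Release, then on to the dark chisel.

Call:
arm_command --steps '[{"translation": [0,0,0],"twist": [0,0,0],"fingers": 0},{"translation": [0,0,0],"twist": [0,0,0],"fingers": 0},{"translation": [0,0,0],"twist": [0,0,0],"fingers": 0},{"translation": [0,0,-0.08],"twist": [0,0,0],"fingers": 0},{"translation": [0,0,-0.16],"twist": [0,0,0],"fingers": 0}]'

```text
time: 40.17
eef_pos: [0.6556, -0.2295, 0.1834]
tcp_rot: [0.748, 0.664, -0.0, -0.001]
contact_force: [-0.1, 0.3, 1.1]
opening: 0.493
finger_force: 0.0
```

Call:
arm_command --steps '[{"translation": [0.1,0.0,-0.03],"twist": [0,0,-0.1],"fingers": 0},{"translation": [0.18,0.02,-0.03],"twist": [0,0,-0.18],"fingers": 0},{"translation": [0.26,0.02,-0.03],"twist": [0,0,-0.18],"fingers": 0},{"translation": [0.26,0.02,-0.03],"twist": [0,0,-0.18],"fingers": 0},{"translation": [0.26,0.02,-0.03],"twist": [0,0,-0.18],"fingers": 0}]'

```text
time: 40.8
eef_pos: [0.694, -0.0373, 0.2058]
tcp_rot: [0.681, 0.732, -0.0, 0.0]
contact_force: [0.2, -0.4, 0.1]
opening: 0.501
finger_force: 0.0
```

```bash
python3 - <<'E'
from det import *
import pickle
s=get_state(); print(s['eef_pos'].round(4),s['qpos'].round(2))
c=wristcal(read_camera('wrist'),s); pickle.dump((c,s),open('w11.pkl','wb')); white(c,.009)
for q in ['chisel_a_grip','chisel_a']:
  for d in recognise(c,q)[:3]: print(q,ray(c,*d['point'],.012).round(3),round(d['conf'],2))
t=read_camera('top')
for q in ['chisel_a_grip','chisel_a']:
  for d in recognise(t,q)[:3]: print('top',q,ray(t,*d['point'],.012).round(3),ray(t,*d['point'],.07).round(3),round(d['conf'],2))
E
```

```text
[ 0.694  -0.0373  0.2058] [-0.2   0.35  1.55 -0.    1.25 -0.27]
white [332, 0, 180, 121, 9688] mean [0.8652 0.0968] +y [0.9496 0.1224] -y [0.7747 0.0693] yaw 0.295 w 0.0918
white [261, 4, 18, 112, 1673] mean [0.7033 0.0779] +y [0.6984 0.1249] -y [0.7098 0.0158] yaw 1.675 w 0.0178
white [114, 157, 111, 90, 4544] mean [ 0.5942 -0.1008] +y [ 0.5515 -0.0615] -y [ 0.6389 -0.1421] yaw 2.397 w 0.094
white [405, 278, 49, 18, 153] mean [ 0.9417 -0.1924] +y [ 0.9062 -0.1825] -y [ 0.9774 -0.2025] yaw 2.867 w 0.005
white [353, 329, 28, 38, 568] mean [ 0.8727 -0.3038] +y [ 0.8514 -0.269 ] -y [ 0.8936 -0.338 ] yaw 2.119 w 0.0299
chisel_a_grip [0.708 0.013 0.012] 0.84
chisel_a_grip [ 0.657 -0.234  0.012] 0.56
chisel_a [ 0.655 -0.23   0.012] 0.82
chisel_a [0.712 0.005 0.012] 0.56
top chisel_a_grip [0.697 0.079 0.012] [0.684 0.077 0.07 ] 0.62
top chisel_a [ 0.656 -0.278  0.012] [ 0.646 -0.259  0.07 ] 0.77
top chisel_a [0.708 0.08  0.012] [0.694 0.078 0.07 ] 0.55
```

```bash
python3 - <<'E'
from det import *
import pickle
c,s=pickle.load(open('w11.pkl','rb'))
for y in (-.05,-.02,.0):
    X=[.7085+(-.02-y)*.08,y,.0125]; p=proj(c,X); r=int(round(p[1])); x0=int(round(p[0]))
    print(y,X[0],p.round(1),[tuple(int(v) for v in c['pixels'][r,x]) for x in range(x0-20,x0+21,2)] if r<384 else None)
go([.709,-.0195,.13],1.655)
E
```

```text
-0.05 0.7109 [266.6 172.8] [(206, 157, 115), (191, 142, 101), (163, 122, 86), (167, 129, 95), (166, 123, 92), (160, 117, 86), (160, 121, 90), (143, 101, 74), (131, 82, 58), (123, 76, 49), (168, 104, 68), (200, 122, 82), (208, 131, 87), (205, 123, 80), (204, 126, 82), (190, 116, 73), (201, 130, 89), (223, 171, 132), (208, 156, 112), (175, 130, 93), (171, 126, 95)]
-0.02 0.7085 [266.8 147.3] [(167, 129, 98), (160, 144, 133), (162, 145, 131), (159, 140, 125), (156, 137, 123), (156, 135, 119), (158, 138, 120), (140, 89, 62), (130, 85, 57), (140, 90, 63), (195, 119, 81), (204, 127, 84), (211, 130, 85), (214, 131, 90), (210, 130, 87), (185, 113, 73), (182, 108, 70), (207, 148, 107), (207, 159, 118), (197, 147, 109), (191, 142, 107)]
0.0 0.7069 [266.9 129.5] [(220, 166, 124), (178, 135, 101), (152, 113, 87), (153, 133, 118), (158, 142, 127), (156, 140, 131), (145, 131, 123), (128, 97, 80), (131, 86, 56), (121, 73, 46), (203, 128, 90), (206, 125, 83), (205, 127, 85), (198, 122, 81), (192, 118, 79), (193, 116, 76), (192, 124, 85), (186, 136, 97), (176, 129, 95), (160, 121, 93), (169, 129, 97)]
t [0.0253 0.0219 0.1011] w [-0.0001  0.0001 -0.015 ] yaw0 1.639 rows 1.3
```

Call:
arm_command --steps '[{"translation": [0.0253,0.0255,0.05],"twist": [0,0,-0.015],"fingers": 0},{"translation": [0.0253,0.0255,0.1],"twist": [0,0,-0.015],"fingers": 0},{"translation": [0.0253,0.0255,0.17],"twist": [0,0,-0.015],"fingers": 0},{"translation": [0.0253,0.0255,0.24],"twist": [0,0,-0.015],"fingers": 0},{"translation": [0.0253,0.0255,0.24],"twist": [0,0,-0.015],"fingers": 0}]'

```text
time: 41.72
eef_pos: [0.7071, -0.0178, 0.0195]
tcp_rot: [0.676, 0.737, -0.003, -0.005]
contact_force: [-0.3, -0.1, -0.3]
opening: 0.498
finger_force: 0.0
```

```bash
python3 - <<'E'
from det import *
s=get_state(); print(s['eef_pos'].round(4),s['contact_force'])
go([.7115,-.0195,.0055],1.655)
E
```

```text
[ 0.7071 -0.0178  0.0195] [-0.28065875 -0.09172315 -0.28085994]
t [-0.0028  0.0059  0.0185] w [-0.0116 -0.0029  0.0008] yaw0 1.656 rows 0.2
```

Call:
arm_command --steps '[{"translation": [-0.002,0.003,0.012],"twist": [0,0,0],"fingers": 0},{"translation": [-0.002,0.003,0.012],"twist": [0,0,0],"fingers": 0},{"translation": [-0.002,0.003,0.012],"twist": [0,0,0],"fingers": -1},{"translation": [-0.002,0.003,0.012],"twist": [0,0,0],"fingers": -1},{"translation": [-0.002,0.003,0.012],"twist": [0,0,0],"fingers": -1}]'

```text
time: 42.35
eef_pos: [0.7201, -0.0195, 0.0258]
tcp_rot: [0.676, 0.737, 0.004, 0.006]
contact_force: [-0.0, 1.2, 15.6]
opening: -0.0
finger_force: 10.9
```

Call:
arm_command --steps '[{"translation": [0,0,0],"twist": [0,0,0],"fingers": -1},{"translation": [0,0,0],"twist": [0,0,0],"fingers": -1}]'

```text
time: 42.6
eef_pos: [0.7205, -0.0195, 0.0258]
tcp_rot: [0.676, 0.737, 0.005, 0.006]
contact_force: [0.7, -0.3, 15.4]
opening: 0.002
finger_force: 10.7
```

Call:
arm_command --steps '[{"translation": [0,0,-0.1],"twist": [0,0,0],"fingers": -1},{"translation": [0,0,-0.18],"twist": [0,0,0],"fingers": -1},{"translation": [0,0,-0.24],"twist": [0,0,0],"fingers": -1},{"translation": [0,0,-0.24],"twist": [0,0,0],"fingers": -1}]'

```text
time: 43.1
eef_pos: [0.7181, -0.0194, 0.2071]
tcp_rot: [0.676, 0.737, 0.004, 0.007]
contact_force: [-0.5, 0.1, -0.2]
opening: 0.002
finger_force: 0.0
```

```bash
python3 - <<'E'
from det import *
s=get_state(); print(s['eef_pos'].round(4),s['opening']*85,s['qpos'].round(2))
go([.6,-.12,.19],1.0)
E
```

```text
[ 0.7181 -0.0194  0.2071] 0.17997776744432784 [-0.17  0.39  1.49  0.    1.25 -0.25]
t [-0.1199 -0.1688  0.0206] w [ 0.0157 -0.0012  0.6277] yaw0 1.657 rows 3.5
```

Missed: the fingers shut without the chisel. Look again.

Call:
arm_command --steps '[{"translation": [-0.03,0,0],"twist": [0,0,0],"fingers": 0.1},{"translation": [-0.03,0,0],"twist": [0,0,0],"fingers": 0.1},{"translation": [-0.03,0,0],"twist": [0,0,0],"fingers": 0.1}]'

```text
time: 43.48
eef_pos: [0.7152, -0.0419, 0.1945]
tcp_rot: [0.676, 0.737, -0.001, -0.002]
contact_force: [0.4, -0.6, -0.3]
opening: 0.552
finger_force: 0.0
```

```bash
cat > look.py <<'E'
from det import *
import pickle
s=get_state(); print(s['eef_pos'].round(4),Rn.from_quat(s['tcp_rot']).as_matrix()[:,2].round(4))
c=wristcal(read_camera('wrist'),s); pickle.dump((c,s),open('w12.pkl','wb')); white(c,.009)
P=c['pixels'].astype(int); m=cv2.medianBlur(((P[:,:,0]-P[:,:,2]>110)&(P[:,:,1]<140)&(P[:,:,1]>90)).astype(np.uint8),3); n,l,st,ce=cv2.connectedComponentsWithStats(m)
for i in range(1,n):
    if st[i,4]>250:
        ys,xs=np.where(l==i); pr('brown',st[i],np.array([ray(c,y,x,.016)[:2] for x,y in zip(xs,ys)]))
for q in ['chisel_a_grip','chisel_a']:
  for d in recognise(c,q)[:3]: print(q,np.round(d['point']),ray(c,*d['point'],.012).round(3),round(d['conf'],2))
E
python3 look.py
```

```text
[ 0.7152 -0.0419  0.1945] [-0.0036  0.001  -1.    ]
white [244, 0, 18, 110, 1718] mean [0.704  0.0753] +y [0.6998 0.1196] -y [0.7096 0.0171] yaw 1.666 w 0.0177
white [317, 0, 195, 118, 10715] mean [0.8673 0.0965] +y [0.9585 0.1219] -y [0.7738 0.0704] yaw 0.272 w 0.0926
white [91, 152, 116, 97, 5232] mean [ 0.5968 -0.1038] +y [ 0.5521 -0.0588] -y [ 0.637  -0.1442] yaw 2.353 w 0.0967
brown [249, 124, 15, 90, 1140] mean [ 0.7184 -0.0469] +y [0.7139 0.0023] -y [ 0.7233 -0.0995] yaw 1.663 w 0.0154
chisel_a_grip [116. 252.] [0.709 0.01  0.012] 0.61
chisel_a [116. 251.] [0.708 0.009 0.012] 0.64
chisel_a [301. 203.] [ 0.665 -0.23   0.012] 0.62
```

```bash
python3 - <<'E'
from h import *
go([.7135,-.0195,.08],1.66)
E
```

```text
t [ 0.0289 -0.0002  0.1543] w [-0.0016 -0.0006 -0.0027] yaw0 1.657 rows 1.9
```

Call:
arm_command --steps '[{"translation": [0.029,0,0.08],"twist": [0,0,-0.003],"fingers": 0.2},{"translation": [0.029,0,0.154],"twist": [0,0,-0.003],"fingers": 0.2},{"translation": [0.029,0,0.154],"twist": [0,0,-0.003],"fingers": 0.2},{"translation": [0.029,0,0.154],"twist": [0,0,-0.003],"fingers": 0.2},{"translation": [0.029,0,0.154],"twist": [0,0,-0.003],"fingers": 0.2}]'

```text
time: 44.25
eef_pos: [0.7168, -0.0203, 0.0858]
tcp_rot: [0.675, 0.738, 0.002, 0.003]
contact_force: [0.6, 0.0, 1.3]
opening: 0.6
finger_force: 0.0
```

```bash
python3 - <<'E'
from h import *
print(get_state()['eef_pos'].round(4))
go([.7135,-.0195,.005],1.66)
E
python3 look.py | grep -E "brown|white .2"
```

```text
[ 0.7168 -0.0203  0.0858]
t [ 0.0016 -0.005   0.1076] w [0.0063 0.0017 0.0001] yaw0 1.66 rows 1.3
white [233, 0, 27, 147, 3332] mean [0.7042 0.0711] +y [0.7003 0.1111] -y [0.7094 0.0164] yaw 1.667 w 0.0179
white [241, 150, 17, 17, 238] mean [0.7116 0.008 ] +y [0.7182 0.0102] -y [0.7058 0.0059] yaw 0.336 w 0.0128
white [20, 205, 133, 87, 4725] mean [ 0.5841 -0.0808] +y [ 0.5374 -0.0661] -y [ 0.6362 -0.0973] yaw 2.836 w 0.0751
brown [240, 167, 24, 122, 2345] mean [ 0.7182 -0.0462] +y [0.714  0.0024] -y [ 0.723  -0.1012] yaw 1.658 w 0.0174
```

Call:
arm_command --steps '[{"translation": [0.0015,-0.0035,0.05],"twist": [0,0,0],"fingers": 0.2},{"translation": [0.0015,-0.0035,0.09],"twist": [0,0,0],"fingers": 0.2},{"translation": [0.0015,-0.0035,0.108],"twist": [0,0,0],"fingers": 0.2},{"translation": [0.0015,-0.0035,0.108],"twist": [0,0,0],"fingers": 0.2},{"translation": [0.0015,-0.0035,0.108],"twist": [0,0,0],"fingers": 0.2}]'

```text
time: 45.02
eef_pos: [0.7129, -0.0191, 0.0023]
tcp_rot: [0.675, 0.738, 0.001, 0.001]
contact_force: [0.7, 0.3, 0.6]
opening: 0.602
finger_force: 0.0
```

Call:
arm_command --steps '[{"translation": [0,0,0],"twist": [0,0,0],"fingers": 0.2},{"translation": [0,0,0],"twist": [0,0,0],"fingers": -1},{"translation": [0,0,0],"twist": [0,0,0],"fingers": -1},{"translation": [0,0,0],"twist": [0,0,0],"fingers": -1},{"translation": [0,0,0],"twist": [0,0,0],"fingers": -1}]'

```text
time: 45.65
eef_pos: [0.7123, -0.0189, 0.0016]
tcp_rot: [0.675, 0.738, 0.0, 0.001]
contact_force: [1.1, 0.8, 5.9]
opening: 0.272
finger_force: 80.8
```

Call:
arm_command --steps '[{"translation": [0,0,-0.08],"twist": [0,0,0],"fingers": -1},{"translation": [0,0,-0.16],"twist": [0,0,0],"fingers": -1},{"translation": [0,0,-0.26],"twist": [0,0,0],"fingers": -1},{"translation": [0,0,-0.26],"twist": [0,0,0],"fingers": -1},{"translation": [0,0,-0.26],"twist": [0,0,0],"fingers": -1}]'

```text
time: 46.28
eef_pos: [0.7113, -0.0188, 0.1951]
tcp_rot: [0.675, 0.738, -0.0, 0.0]
contact_force: [-0.5, -0.6, -1.9]
opening: 0.269
finger_force: 80.1
```

```bash
python3 - <<'E'
from h import *
s=get_state(); print(s['eef_pos'].round(4),s['opening']*85)
go([.59,-.08,.2],1.66)
E
```

```text
[ 0.7113 -0.0188  0.1951] 22.890715187663762
t [-0.0668 -0.1684 -0.0066] w [0.     0.     0.0002] yaw0 1.66 rows 2.2
```

Call:
arm_command --steps '[{"translation": [-0.022,-0.056,0],"twist": [0,0,0.15],"fingers": -1},{"translation": [-0.045,-0.112,0],"twist": [0,0,0.3],"fingers": -1},{"translation": [-0.067,-0.168,0],"twist": [0,0,0.46],"fingers": -1},{"translation": [-0.067,-0.168,0],"twist": [0,0,0.63],"fingers": -1},{"translation": [-0.067,-0.168,0],"twist": [0,0,0.8],"fingers": -1}]'

```text
time: 46.9
eef_pos: [0.5877, -0.0799, 0.1907]
tcp_rot: [0.918, 0.397, -0.003, -0.003]
contact_force: [0.0, 0.6, -1.2]
opening: 0.272
finger_force: 80.1
```

Call:
arm_command --steps '[{"translation": [0,0,0],"twist": [0,0,0.17],"fingers": -1},{"translation": [0,0,0],"twist": [0,0,0.34],"fingers": -1},{"translation": [0,0,0],"twist": [0,0,0.51],"fingers": -1},{"translation": [0,0,0],"twist": [0,0,0.68],"fingers": -1},{"translation": [0,0,0],"twist": [0,0,0.85],"fingers": -1}]'

```text
time: 47.52
eef_pos: [0.5883, -0.0795, 0.1905]
tcp_rot: [0.999, -0.037, -0.004, -0.001]
contact_force: [-0.5, -0.8, -1.3]
opening: 0.275
finger_force: 80.1
```

```bash
python3 - <<'E'
from h import *
s=get_state(); print(s['eef_pos'].round(4),s['opening']*85,s['qpos'].round(2))
go([.5828,-.22,.17],-1.688)
E
```

```text
[ 0.5883 -0.0795  0.1905] 23.39558913325366 [-0.31  0.15  1.81 -0.    1.19  1.34]
t [0.0067 0.1874 0.027 ] w [0.0047 0.0071 1.5416] yaw0 -0.074 rows 8.6
```

Call:
arm_command --steps '[{"translation": [0.007,0.06,0],"twist": [0,0,0.17],"fingers": -1},{"translation": [0.007,0.12,0],"twist": [0,0,0.34],"fingers": -1},{"translation": [0.007,0.187,0],"twist": [0,0,0.51],"fingers": -1},{"translation": [0.007,0.187,0],"twist": [0,0,0.68],"fingers": -1},{"translation": [0.007,0.187,0],"twist": [0,0,0.85],"fingers": -1}]'

```text
time: 48.15
eef_pos: [0.584, -0.2203, 0.1902]
tcp_rot: [0.886, -0.464, -0.004, -0.0]
contact_force: [-0.2, 0.3, -0.9]
opening: 0.275
finger_force: 80.1
```

Call:
arm_command --steps '[{"translation": [0,0,0],"twist": [0,0,0.17],"fingers": -1},{"translation": [0,0,0],"twist": [0,0,0.34],"fingers": -1},{"translation": [0,0,0],"twist": [0,0,0.51],"fingers": -1},{"translation": [0,0,0],"twist": [0,0,0.68],"fingers": -1},{"translation": [0,0,0],"twist": [0,0,0.69],"fingers": -1}]'

```text
time: 48.78
eef_pos: [0.5845, -0.2195, 0.1911]
tcp_rot: [-0.668, 0.744, 0.003, -0.001]
contact_force: [0.2, -0.9, -1.5]
opening: 0.279
finger_force: 80.1
```

```bash
python3 - <<'E'
from det import *
s=get_state(); print(s['eef_pos'].round(4),s['opening']*85,s['qpos'].round(2))
go([.5828,-.22,.105],-1.688)
# handle end in tool frame
c=wristcal(read_camera('wrist'),s); z=s['eef_pos'][2]+.0145
P=c['pixels'].astype(int); m=cv2.medianBlur(((P[:,:,0]-P[:,:,2]>75)&(P[:,:,1]<140)).astype(np.uint8),3); n,l,st,ce=cv2.connectedComponentsWithStats(m); R=Rn.from_quat(s['tcp_rot'])
for i in range(1,n):
    if st[i,4]>400:
        ys,xs=np.where(l==i); Q=R.inv().apply(np.array([ray(c,y,x,z) for x,y in zip(xs,ys)])-s['eef_pos']); print(st[i],'toolx',Q[:,0].min().round(4),Q[:,0].max().round(4),'tooly',Q[:,1].min().round(4),Q[:,1].max().round(4))
E
```

```text
[ 0.5845 -0.2195  0.1911] 23.69130183204503 [-0.52  0.21  1.74 -0.    1.2   2.73]
t [0.0013 0.0014 0.1148] w [0.0062 0.0026 0.0086] yaw0 -1.679 rows 1.4
[ 136   95   28  114 1848] toolx 0.0249 0.0744 tooly -0.0525 -0.0371
[ 193   97   40  109 2812] toolx 0.0263 0.0736 tooly -0.0257 -0.009
[ 262   97   32  116 1914] toolx 0.0228 0.0736 tooly 0.0043 0.017
[ 227  209   39  122 3099] toolx -0.0443 0.0243 tooly -0.0118 0.0061
[ 26 224  85  30 755] toolx 0.0018 0.0171 tooly -0.1059 -0.067
```

Call:
arm_command --steps '[{"translation": [0.001,0.0014,0.06],"twist": [0,0,0.009],"fingers": -1},{"translation": [0.001,0.0014,0.113],"twist": [0,0,0.009],"fingers": -1},{"translation": [0.001,0.0014,0.113],"twist": [0,0,0.009],"fingers": -1},{"translation": [0.001,0.0014,0.113],"twist": [0,0,0.009],"fingers": -1}]'

```text
time: 49.32
eef_pos: [0.5856, -0.2213, 0.1114]
tcp_rot: [-0.664, 0.748, -0.0, 0.0]
contact_force: [-0.2, -0.3, 0.1]
opening: 0.272
finger_force: 80.0
```

```bash
python3 - <<'E'
from det import *
s=get_state(); print(s['eef_pos'].round(4),s['contact_force'])
go([.5828,-.22,.060],-1.688)
E
```

```text
[ 0.5856 -0.2213  0.1114] [-0.24600117 -0.32426053  0.10412633]
t [-0.0013  0.004   0.0686] w [-0.0009 -0.0004 -0.0006] yaw0 -1.689 rows 0.8
```

Call:
arm_command --steps '[{"translation": [-0.001,0.0035,0.025],"twist": [0,0,0],"fingers": -1},{"translation": [-0.001,0.0035,0.042],"twist": [0,0,0],"fingers": -1},{"translation": [-0.001,0.0035,0.055],"twist": [0,0,0],"fingers": -1},{"translation": [-0.001,0.0035,0.068],"twist": [0,0,0],"fingers": -1},{"translation": [-0.001,0.0035,0.07],"twist": [0,0,0],"fingers": -1}]'

```text
time: 49.95
eef_pos: [0.5825, -0.2199, 0.0576]
tcp_rot: [-0.664, 0.748, 0.0, -0.0]
contact_force: [-0.7, 0.6, 0.8]
opening: 0.271
finger_force: 80.2
```

Call:
arm_command --steps '[{"translation": [0,0,0.001],"twist": [0,0,0],"fingers": -1},{"translation": [0,0,0.001],"twist": [0,0,0],"fingers": -1}]'

```text
time: 50.2
eef_pos: [0.5828, -0.2201, 0.0577]
tcp_rot: [-0.664, 0.748, -0.0, 0.0]
contact_force: [-0.6, 0.1, -1.8]
opening: 0.27
finger_force: 80.1
```

Call:
arm_command --steps '[{"translation": [0,0,0.003],"twist": [0,0,0],"fingers": -1},{"translation": [0,0,0.003],"twist": [0,0,0],"fingers": -1}]'

```text
time: 50.45
eef_pos: [0.583, -0.2202, 0.0575]
tcp_rot: [-0.664, 0.748, 0.0, -0.0]
contact_force: [-4.1, 2.5, 9.3]
opening: 0.273
finger_force: 81.3
```

Call:
arm_command --steps '[{"translation": [0,0,-0.003],"twist": [0,0,0],"fingers": 0},{"translation": [0,0,-0.003],"twist": [0,0,0],"fingers": 0},{"translation": [0,0,-0.003],"twist": [0,0,0],"fingers": 0},{"translation": [0,0,-0.08],"twist": [0,0,0],"fingers": 0},{"translation": [0,0,-0.16],"twist": [0,0,0],"fingers": 0}]'

```text
time: 51.08
eef_pos: [0.5818, -0.2195, 0.1748]
tcp_rot: [-0.664, 0.748, 0.002, -0.001]
contact_force: [0.0, -1.0, 0.4]
opening: 0.499
finger_force: 0.0
```

Everything is placed. Move the arm clear and check with the top camera, by numbers.

```bash
python3 - <<'E'
from h import *
go([.45,-.0,.36],-1.689)
E
```

```text
t [-0.2701  0.21   -0.2459] w [ 0.0029  0.0013 -0.0008] yaw0 -1.69 rows 5.1
```

Call:
arm_command --steps '[{"translation": [0,0,-0.08],"twist": [0,0,0],"fingers": 0},{"translation": [-0.08,0.06,-0.14],"twist": [0,0,0],"fingers": 0},{"translation": [-0.14,0.11,-0.2],"twist": [0,0,-0.1],"fingers": 0},{"translation": [-0.2,0.16,-0.24],"twist": [0,0,-0.2],"fingers": 0},{"translation": [-0.27,0.21,-0.24],"twist": [0,0,-0.3],"fingers": 0}]'

```text
time: 51.7
eef_pos: [0.4685, -0.0314, 0.3502]
tcp_rot: [0.773, -0.634, 0.002, -0.001]
contact_force: [0.5, -0.9, -1.0]
opening: 0.5
finger_force: 0.0
```

```bash
python3 - <<'E'
from det import *
s=get_state(); print(s['eef_pos'].round(4))
c=read_camera('top')
print('tray reds at z .07'); comp(c,0,.070)
print('white at z .07'); white(c,.068)
print([ (q,[(ray(c,*d['point'],z).round(3).tolist(),round(d['conf'],2)) for d in recognise(c,q)[:3]]) for q,z in (('scrap',.015),('sanding_block',.02),('chisel_a_grip',.07),('driver_c_grip',.07),('pliers_a_grip',.07))])
t=np.array([.5056,.3182]); th=-.0587
for n,x,y in (('c handle',-72,87.5),('c collar',-72,2),('d end',-2,-65),('d collar',-2,5),('p grips',70,84)): print(n,(t[0]+(x*np.cos(th)-y*np.sin(th))/1e3).round(4),(t[1]+(x*np.sin(th)+y*np.cos(th))/1e3).round(4))
E
```

```text
[ 0.4685 -0.0314  0.3502]
tray reds at z .07
red [209, 0, 21, 18, 229] mean [1.1085 0.143 ] +y end [1.107  0.1696] -y end [1.1101 0.1165] yaw 1.629 width 0.0502
red [194, 26, 20, 16, 148] mean [1.0379 0.1788] +y end [1.0218 0.202 ] -y end [1.053 0.157] yaw 2.176 width 0.0257
red [477, 49, 21, 19, 247] mean [ 0.9771 -0.5532] +y end [ 0.9948 -0.5348] -y end [ 0.9583 -0.5728] yaw 0.806 width 0.0509
red [376, 58, 24, 21, 295] mean [ 0.9457 -0.2966] +y end [ 0.9606 -0.2733] -y end [ 0.9311 -0.3197] yaw 1.005 width 0.0536
red [110, 192, 43, 17, 163] mean [0.5987 0.3443] +y end [0.6147 0.3951] -y end [0.582 0.291] yaw 1.267 width 0.0146
red [107, 211, 45, 10, 164] mean [0.5556 0.3472] +y end [0.5465 0.3989] -y end [0.5651 0.2928] yaw 1.744 width 0.0138
red [142, 236, 25, 8, 154] mean [0.5013 0.2823] +y end [0.5034 0.312 ] -y end [0.4993 0.2534] yaw 1.501 width 0.0164
red [100, 261, 35, 12, 285] mean [0.4362 0.3697] +y end [0.4384 0.4083] -y end [0.4339 0.3273] yaw 1.516 width 0.0237
white at z .07
white [367, 80, 31, 61, 720] mean [ 0.8226 -0.2781] +y [ 0.7591 -0.2564] -y [ 0.9179 -0.3107] 
[... 189 characters left out ...]
1 -0.272 ] -y [ 0.6395 -0.3529] yaw 1.428 w 0.015
white [299, 184, 33, 32, 407] mean [ 0.5989 -0.1125] +y [ 0.5572 -0.0813] -y [ 0.627  -0.1334] yaw 2.501 w 0.0528
white [378, 209, 44, 11, 212] mean [ 0.5718 -0.3168] +y [ 0.5781 -0.2596] -y [ 0.5666 -0.3635] yaw 1.461 w 0.016
[('scrap', [([0.555, -0.112, 0.015], 0.62), ([0.58, 0.327, 0.015], 0.49), ([0.433, 0.372, 0.015], 0.19)]), ('sanding_block', []), ('chisel_a_grip', [([0.572, -0.236, 0.07], 0.69)]), ('driver_c_grip', [([0.433, 0.359, 0.07], 0.88)]), ('pliers_a_grip', [([0.561, 0.32, 0.07], 0.82), ([0.65, -0.249, 0.07], 0.33)])]
c handle 0.4389 0.4098
c collar 0.4338 0.3244
d end 0.4998 0.2534
d collar 0.5039 0.3233
p grips 0.5804 0.3979
```

```bash
python3 -c "
from plant import sign_off; print(sign_off())"
```

```text
the job is handed in; nothing more can be done
None
```

I handed the job in after about 52 s of robot time, and `sign_off()` gave no verdict. By my measurements the offcut is flat on the bench, both red drivers and the pliers are pressed home in the tray, both chisels lie in the rest, and I never touched the cork block. The offcut's flatness rests on how it was released; I did not measure it afterwards.

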